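Load the curd press hanger with two slotted weights

ROBOT

A 6-joint arm with a two-finger parallel gripper is mounted at the origin on the work surface. World frame = base frame: x ahead of the robot, y to its left, z up, the work surface at z = 0. Lengths are in m, angles in rad, forces in N, time in s.
With the tool pointing down it reaches from about 0.425 to 0.95 m from the base axis. Payload 3.5 kg.
Tool frame: the origin (TCP) lies midway between the tips of the shut fingers; the grasp point (between the pads) lies 19 mm behind it (ctrl.tcp_to_grasp is the distance from the TCP to the grasp point, in m); z points along the fingers, x is the direction in which the jaws open and shut, and the axes are right-handed (so a half turn about z gives the same grasp; the last joint's range is limited). The gripper opens to 85 mm and grips with 20 to 120 N. Pads are 22 mm wide; open, the fingers measure 114 mm over their backs; the gripper's body (76 mm by 85 mm) begins 54 mm behind the grasp point. The pads swing forward as they close: fully open they stand 13 mm farther back than shut.
Start: joints at [-1.385, 0.286, 1.577, -0, 1.279, -0.15], TCP at [0.222, -0.637, 0.231] pointing down, gripper open.
Joint ranges: [-2.77, 2.77], [-0.9, 2.22], [0.21, 2.48], [-1.53, 4.67], [0.24, 2.81], [-2.84, 2.84]. Speed limits (rad/s): [2.79, 2.79, 3.14, 3.14, 3.14, 3.14].

INTERFACE

Orientations are given as a unit quaternion [x, y, z, w].
In Python, from plant import ctrl, cams, workorder, spotter gives the robot as it stands. The module is installed in compiled form; this text tells all that it offers.
- The arm moves only by the tool send_rows, never from a script. Its argument "motion" is one flat list of numbers, 5 for each row, row after row: the shift along the tool's x, y, z in cm, then the turn about the tool's z in rad, then the finger opening in cm, from 0 to 8.54. In form: [tx, ty, tz, spin, gripper, tx, ty, tz, spin, gripper, ...]. A call has 1 to 12 rows; each row shifts and turns the pose as measured when the row begins, along the tool's axes as they then stand; what a row does not reach is not made up. A row lasts 1/10 s, in which the tool goes at most 50 mm and 8.59 degrees, less where a joint would pass 70% of its speed; a pose out of reach is approached as far as the arm can. A call is refused whole if a number of a shift passes 5 or a number of a turn 0.15, either way. A call with a gripper value outside its range is refused whole. The fingers move at their own pace and stop on an object; "grip_force" is the grip in N (left out, the last holds). Time passes only in rows, so rows that do not move let the fingers close. It gives the time, the measured TCP pose, the force and the opening at its end, in the units of the state.
- ctrl.get_state(): the state, without advancing time (a new reading comes with each control period).
- cams.read_camera(name): name is "scene" or "top" or "wrist"; returns (picture, depth): 400x640x3 uint8, red, green, blue; 400x640 float32, m along the optical axis (not along the pixel's ray), 0 where there is no reading.
- cams.camera_params(name): a dict with "fx", "fy", "cx", "cy" (pixels), "k1" (the pictures are not rectified: a ray, as slopes to the right and down, at radius r is drawn at 1 + k1 r^2 times it, then the intrinsics apply), "xyz" and "attitude" of the camera in the world; the wrist camera has in their place "mount" (4x4, takes a point from camera to tool coordinates, whose origin is the TCP and whose axes are the tool frame's). Camera axes: x right, y down, z forward; pixel columns grow to the right and rows downward; lengths in m; the calibration is good to about 2 mm. A picture is of the moment at which its call begins: read the wrist's pose just before it. camera_params takes no time and is no camera call.
- workorder.sign_off(): hands the job in, once; it reports no verdict.
Trained networks look in the newest picture that a camera, given by its name, has taken for a name from the list of things; names that differ only in an ending like _2 or _b are one class to them, and where a whole thing is asked for, a point or a joint stands for the part that bears it (a point fixed in the world has none). Each returns a list of dicts, best first, with "conf" (0 to 1); they miss things now and then, are a little off and sometimes report something else, mostly with a low value. They report only what shows in the picture. A call takes as long as a camera call.
- spotter.trace(target, camera): "mask" (400x640 bool, what is visible of it) and "bbox" ([left, top, width, height] in pixels, round what is visible of it).
The state is a dict: "time": time; "qpos": joint angles; "dq": joint speeds; "joint_efforts": joint torques, N m; "eef_pos": TCP position; "tcp_rot": TCP orientation; "contact_force": force on the tool from outside, world axes, zero at the start; "wrist_torque": the same for the moment, N m; "opening": opening from 0.0 (shut) to 1.0 (fully open).
Only numpy, scipy, OpenCV 4.12 (cv2) and the standard library are available. Lean on these libraries where they do the work, as an engineer would, in place of code of your own. Each camera call takes 0.05 s, during which the arm holds its last target.

TASK

Load the lever press: hang both slotted stoneware weights on its hanger rod, the broad one first, flat on the pan, and the narrow one flat on top of it, each with the rod right in at the bottom of its slot. Stagger the slots so that nothing can slide off: they must point at least a quarter turn apart. Do not shift or knock over the other things on the counter, and leave both weights lying still.

Things in the scene. Friction and masses are not known exactly. Their poses are not given: they have to be found in the camera images.
- broad_mid (a point): Broad slotted stoneware weight, 42 mm high: round flange 120 mm across, 12 mm thick, and on it a block hub 30 mm high with flat sides, 50 mm wide (y), x -36 to +24 mm. A 20 mm wide slot runs through both, open at the rim on +x, ending at x = -10 mm. This point: flange centre, 21 mm above the underside. x points out of the slot's mouth, y across the slot, z up. Starts flat on the counter.
- narrow_mid (a point): Narrow slotted stoneware weight: same hub, slot, thickness and height as the broad one, but the flange is 92 mm across. This point: flange centre, 21 mm above the underside; x points out of the slot's mouth, y across the slot, z up. Starts flat on the counter.
- broad_mouth (a point): Point on the broad weight's slot centre line, 45 mm from its centre towards the slot's mouth (x), 21 mm above the underside. Moves with the weight.
- narrow_mouth (a point): The same point on the narrow weight: 45 mm from its centre towards the slot's mouth.
- pan (a point): Centre of the top face of the fixed press's round hanger pan (100 mm across), 75 mm above the counter, on the axis of the 12 mm upright hanger rod. The rod ends above in a level lever (20 mm wide, underside 312 mm above the counter), so weights go on from the side. x points along the lever from the rod to the press's column; the side away from the column is free.
- follower: Bystander: a plain stoneware lid with a knob, no slot, 96 mm across, 30 mm high, lying on the counter. Origin at the centre of its underside.
- spoon: Bystander: a wooden spoon 160 mm long lying flat on the counter.
- mug: Bystander: a mug 80 mm across, 90 mm high. Origin at the centre of its underside.
- spray: Bystander: a small bottle 44 mm across, 110 mm high. Origin at the centre of its underside.
- tumbler: Bystander: a glass tumbler 80 mm across, 100 mm high. Origin at the centre of its underside.
- jar: Bystander: a lidded glass jar 84 mm across, 120 mm high. Origin at the centre of its underside.
- broad: The broad weight as a body, 0.3 to 0.55 kg; origin at the centre of its underside, axes as for its centre point. Grip it across the hub's flat sides (closing along y), fingertips just above the flange; a tool leaning back to -x, the closed side, by 30 to 45 degrees clears the rod.
- narrow: The narrow weight as a body, 0.24 to 0.42 kg; origin at the centre of its underside, axes as for its centre point. Gripped like the broad one. It rests on the broad one's hub, so its underside ends 42 mm above the pan.
- press: The fixed press; origin on the counter under the hanger rod, axes as for the pan. Column at x 200 to 230 mm, y +-20 mm, 348 mm high; white round mould 86 mm across, 103 mm high, with plunger at x 130 mm; the lever reaches 20 mm past the rod on -x; wooden base board 18 mm thick, x -30 to 260 mm, y +-70 mm.

How it is judged:
By the outcome, as a careful person would: the job done as asked, in the order asked, and still so for the second after the job is handed in, with the robot touching nothing.
It also fails if it takes over 72 s, if anything falls off the work surface, if the arm or the gripper's body presses on something with over 40 N, if the wrist force passes 120 N, or if a joint passes its speed limit or range.

## Working session

There is one attempt and no reset: what is moved stays moved. The work goes in short steps, Python scripts to look and compute and a tool call to move; the robot and the scene stay as the last step left them, time stands still between calls to the robot, and variables do not carry over. Pictures are saved under pics/ and viewed, and the job is handed in when it is done.

Besides the shell and the picture viewer there is one more tool, called after "Call:" as name(argument=value, ...) on one line, values as JSON. send_rows: Moves the arm, as the interface text tells. Its arguments: {"type":"object","properties":{"motion":{"type":"array","items":{"type":"number"}},"grip_force":{"type":"number"}},"required":["motion"]}

```bash
mkdir -p pics; python3 - <<'E'
from plant import ctrl,cams
import cv2,pickle
print(ctrl.get_state())
for n in ["scene","top","wrist"]:
    print(n,cams.camera_params(n))
for n in ["scene","top"]:
    s=ctrl.get_state()
    p,d=cams.read_camera(n)
    cv2.imwrite(f"pics/{n}0.png",p[:,:,::-1])
    pickle.dump((p,d,s),open(f"{n}0.pkl","wb"))
E
```

```text
{'time': 0.0, 'qpos': array([-1.38499820e+00,  2.87181885e-01,  1.57815389e+00, -9.39100341e-06,
        1.27858697e+00, -1.49982504e-01]), 'dq': array([ 0.00133451, -0.00169963,  0.00071246,  0.00079904, -0.00157103,
       -0.00165611]), 'joint_efforts': array([-2.75782426e-03, -4.05982733e+01, -2.92629987e+01, -3.12162319e-04,
        5.78931067e-03,  3.60599358e-06]), 'eef_pos': array([ 0.22233333, -0.63665026,  0.22994886]), 'tcp_rot': array([ 8.15324187e-01, -5.79003551e-01, -8.41555018e-04, -8.05695479e-04]), 'contact_force': array([-0.02820432, -0.71689658,  0.88143725]), 'wrist_torque': array([2.19189079e-02, 2.01755569e-06, 3.74349330e-02]), 'opening': 1.0024888736698296}
scene {'fx': 435.51333783011677, 'fy': 435.51333783011677, 'cx': 319.1793789946348, 'cy': 200.220110004013, 'k1': -0.022249277093576537, 'xyz': array([1.30495562, 0.38635366, 0.97216453]), 'attitude': array([ 0.48062939,  0.7965075 , -0.31275192, -0.19172226])}
top {'fx': 424.2536852942091, 'fy': 424.2536852942091, 'cx': 326.06595563589923, 'cy': 197.2000454108116, 'k1': -0.085819745668913, 'xyz': array([ 0.3936683 , -0.0064172 ,  1.27160787]), 'attitude': array([-0.69816378,  0.71219301, -0.04611638,  0.05676036])}
wrist {'fx': 288.1977175905988, 'fy': 288.1977175905988, 'cx': 323.00249977729, 'cy': 198.07027233545233, 'k1': -0.04571210349655102, 'mount': array([[ 9.99999707e-01,  6.54218145e-04, -3.97447905e-04,
        -6.89818552e-04],
       [-5.06650592e-04,  9.54874439e-01,  2.97009342e-01,
        -7.64596127e-02],
       [ 5.73821746e-04, -2.97009054e-01,  9.54874491e-01,
        -1.43080464e-01],
       [ 0.00000000e+00,  0.00000000e+00,  0.00000000e+00,
         1.00000000e+00]])}
```

View pics/scene0.png

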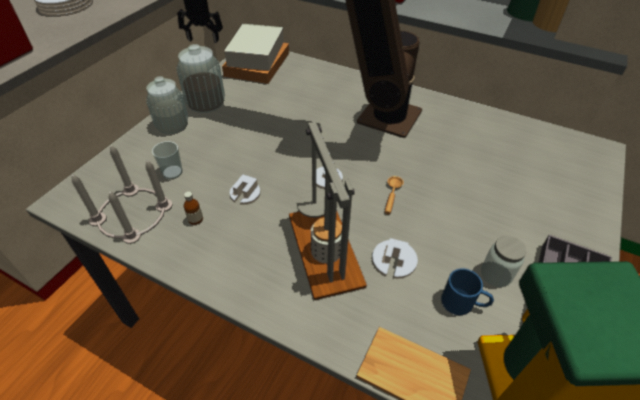

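View pics/top0.png

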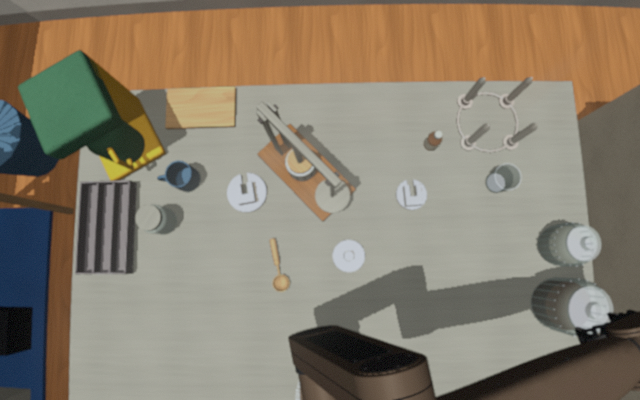

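The scene picture shows the press at (320,215), one weight at (395,258), one at (245,188), and the lid behind the press. The top picture shows the broad weight at (247,192), the narrow one at (411,194), the pan at (333,195), the lid at (348,255) and the spoon at (278,265). Next I'll measure them.

```bash
cat > h.py <<'E'
from plant import ctrl,cams,spotter
import numpy as np,cv2
from scipy.spatial.transform import Rotation as R
def pose_cam(n,s=None):
    c=cams.camera_params(n)
    if n!="wrist":
        return c,R.from_quat(c["attitude"]).as_matrix(),np.array(c["xyz"])
    M=c["mount"];T=R.from_quat(s["tcp_rot"]).as_matrix()
    return c,T@M[:3,:3],T@M[:3,3]+s["eef_pos"]
def cloud(n,d,s=None):
    c,Rm,t=pose_cam(n,s)
    v,u=np.mgrid[0:400,0:640]
    K=np.array([[c["fx"],0,c["cx"]],[0,c["fy"],c["cy"]],[0,0,1]])
    x=(u-c["cx"])/c["fx"];y=(v-c["cy"])/c["fy"]
    # undistort r_d=r(1+k r^2)
    rd=np.hypot(x,y);r=rd.copy()
    for _ in range(20): r=rd/(1+c["k1"]*r*r)
    f=r/np.maximum(rd,1e-9)
    P=np.stack([x*f*d,y*f*d,d],-1)
    W=P@Rm.T+t
    W[d<=0]=np.nan
    return W
def proj(n,p,s=None):
    c,Rm,t=pose_cam(n,s)
    q=(np.atleast_2d(p)-t)@Rm
    a=q[:,:2]/q[:,2:];r2=(a**2).sum(1,keepdims=True)
    a=a*(1+c["k1"]*r2)
    return a*c["fx"]+[c["cx"],c["cy"]]
E
python3 - <<'E'
from h import *
import pickle
for n in ["scene","top"]:
    p,d,s=pickle.load(open(f"{n}0.pkl","rb"));W=cloud(n,d)
    for t in ["broad","narrow","press","follower","spoon","mug","spray","tumbler","jar"]:
        r=spotter.trace(t,n)
        for o in r[:2]:
            m=o["mask"]; q=W[m]; q=q[~np.isnan(q[:,0])]
            print(n,t,round(o["conf"],2),o["bbox"],np.round(np.median(q,0),3),np.round(np.percentile(q,2,axis=0),3),np.round(np.percentile(q,98,axis=0),3))
        pickle.dump(r,open(f"m_{n}_{t}.pkl","wb"))
print(ctrl.get_state()["time"])
E
```

```text
scene broad 0.94 [375.7, 241.4, 42.6, 39.0] [0.605 0.254 0.013] [0.553 0.199 0.002] [0.655 0.309 0.045]
scene narrow 0.94 [233.6, 173.8, 29.3, 32.3] [ 0.589 -0.232  0.023] [ 0.545 -0.281  0.001] [ 0.625 -0.201  0.045]
scene press 0.64 [291.2, 123.2, 74.4, 175.3] [0.705 0.095 0.076] [ 0.548 -0.05   0.01 ] [0.786 0.194 0.341]
scene press 0.15 [184.0, 191.0, 15.5, 35.3] [ 0.748 -0.303  0.06 ] [ 0.727 -0.323  0.004] [ 0.762 -0.291  0.112]
scene follower 0.77 [314.9, 165.6, 26.6, 23.5] [ 0.417 -0.064  0.014] [ 0.374 -0.094  0.005] [ 0.452 -0.015  0.032]
scene spoon 0.56 [384.7, 175.8, 21.4, 37.7] [0.364 0.162 0.013] [ 0.305  0.129 -0.001] [0.46  0.181 0.022]
scene mug 0.7 [438.4, 271.3, 54.6, 44.1] [0.645 0.44  0.053] [0.607 0.398 0.002] [0.686 0.502 0.092]
scene spray 0.61 [183.4, 192.0, 19.1, 33.0] [ 0.748 -0.303  0.06 ] [ 0.684 -0.356  0.002] [ 0.762 -0.291  0.112]
scene tumbler 0.75 [153.0, 141.2, 29.9, 38.3] [ 0.621 -0.497  0.07 ] [ 0.578 -0.548  0.002] [ 0.653 -0.47   0.102]
scene jar 0.66 [480.0, 235.7, 44.8, 52.4] [0.545 0.504 0.094] [0.49  0.467 0.009] [0.559 0.542 0.123]
top bro
[... 466 characters left out ...]
03 -0.05   0.013] [ 0.362 -0.092  0.006] [ 0.446 -0.009  0.031]
top spoon 0.62 [270.5, 241.0, 20.7, 52.5] [0.341 0.159 0.012] [ 0.307  0.127 -0.002] [0.453 0.177 0.022]
top mug 0.84 [157.8, 155.9, 43.9, 35.5] [0.646 0.447 0.041] [0.606 0.397 0.001] [0.682 0.501 0.092]
top spray 0.71 [424.8, 129.0, 17.8, 18.3] [ 0.731 -0.306  0.072] [ 0.718 -0.333  0.005] [ 0.755 -0.291  0.111]
top tumbler 0.56 [487.9, 163.3, 38.3, 27.8] [ 0.618 -0.522  0.061] [ 0.578 -0.545 -0.001] [ 0.651 -0.469  0.101]
top jar 0.75 [134.4, 206.8, 41.9, 25.1] [0.513 0.49  0.116] [0.479 0.467 0.013] [0.55  0.539 0.124]
top jar 0.63 [256.0, 100.6, 99.2, 122.8] [0.642 0.073 0.075] [ 0.531 -0.053  0.012] [0.769 0.189 0.342]
1.0
```

```bash
python3 - <<'E'
from h import *
import pickle
for n in ["top","scene"]:
    p,d,s=pickle.load(open(f"{n}0.pkl","rb"));W=cloud(n,d)
    m=pickle.load(open(f"m_{n}_press.pkl","rb"))[0]["mask"]
    q=W[m];q=q[~np.isnan(q[:,0])]
    lev=q[(q[:,2]>0.305)];
    c=lev[:,:2].mean(0);u,sv,vt=np.linalg.svd(lev[:,:2]-c)
    a=(lev[:,:2]-c)@vt[0]
    print(n,"lever",c,vt[0],np.degrees(np.arctan2(vt[0][1],vt[0][0])),c+vt[0]*a.min(),c+vt[0]*a.max(),len(lev),np.median(lev[:,2]))
    Z=W[:,:,2];pan=(Z>0.06)&(Z<0.088)&(np.hypot(W[...,0]-.56,W[...,1]-0)<.08)
    q=W[pan];
    cc,rr=cv2.minEnclosingCircle(q[:,:2].astype(np.float32)); print("pan",cc,rr,np.median(q[:,2]),len(q))
    for t,cen,zz in [("broad",(247,192) if n=="top" else (395,258),0),("narrow",(411,194) if n=="top" else (245,188),0)]:
        mm=pickle.load(open(f"m_{n}_{t}.pkl","rb"))[0]["mask"]
        mm=cv2.dilate(mm.astype(np.uint8),np.ones((5,5)))>0
        q=W[mm];hub=q[(q[:,2]>0.035)&(q[:,2]<.06)];fl=q[(q[:,2]>0.008)&(q[:,2]<.06)]
        cc,rr=cv2.minEnclosingCircle(fl[:,:2].astype(np.float32))
        print(t,"fl",cc,rr,"hub",hub[:,:2].mean(0),cv2.minAreaRect((hub[:,:2]*1000).astype(np.float32)),len(hub))
        u0,v0=cen
        cr=p[v0-35:v0+35,u0-45:u0+45,::-1];cv2.imwrite(f"pics/{n}_{t}.png",cv2.resize(cr,None,fx=8,fy=8,interpolation=cv2.INTER_CUBIC))
E
python3 -c "
import cv2,numpy as np
a=[cv2.resize(cv2.imread(f'pics/{n}_{t}.png'),(400,300)) for n in ['top','scene'] for t in ['broad','narrow']]
cv2.imwrite('pics/m.png',np.vstack([np.hstack(a[:2]),np.hstack(a[2:])]))"
```

```text
top lever [0.66140671 0.07433043] [-0.73011181 -0.6833277 ] -136.89576840625327 [0.75420788 0.16118509] [ 0.55926168 -0.02126935] 1313 0.33709274522590293
pan (0.5743510723114014, -0.008550254628062248) 0.049925461411476135 0.07454710176865198 794
broad fl (0.5991275310516357, 0.2518104314804077) 0.06066817790269852 hub [0.58938528 0.24983337] ((593.0377807617188, 250.7576141357422), (61.060367584228516, 50.8006591796875), 9.541528701782227) 283
narrow fl (0.5826681852340698, -0.2439018189907074) 0.0469021312892437 hub [ 0.57267906 -0.24490409] ((576.6729736328125, -245.06918334960938), (60.44538497924805, 52.09379577636719), 2.7261273860931396) 282
scene lever [0.68468476 0.09058623] [0.73121735 0.68214455] 43.01145403897009 [ 0.56219722 -0.02368104] [0.75710676 0.15814791] 1280 0.33789965415160783
pan (0.5754327178001404, -0.007687092293053865) 0.05191291868686676 0.07556590080814884 613
broad fl (0.5998928546905518, 0.2524918019771576) 0.06171034276485443 hub [0.59254123 0.250814  ] ((594.0978393554688, 251.10855102539062), (64.9117660522461, 50.085968017578125), 9.624579429626465) 294
narrow fl (0.5833078622817993, -0.2442111372947693) 0.04823285713791847 hub [ 0.57552016 -0.24469567] ((576.4005737304688, -245.83380126953125), (65.8481674194336, 54.89579772949219), 5.675657749176025) 230
```

View pics/m.png

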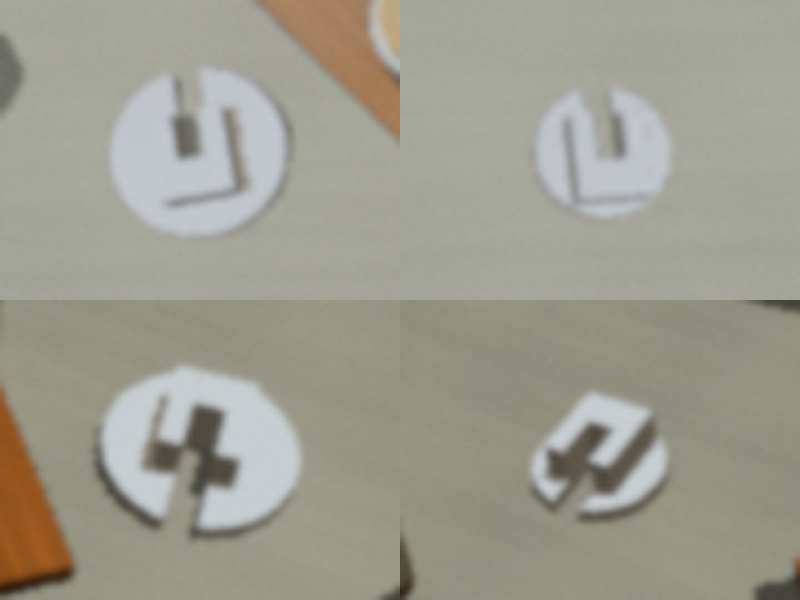

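```bash
python3 - <<'E'
from h import *
import pickle
s=ctrl.get_state();T=R.from_quat(s["tcp_rot"]).as_matrix();print(T)
Q=[]
for n in ["top","scene"]:
    p,d,_=pickle.load(open(f"{n}0.pkl","rb"));W=cloud(n,d).reshape(-1,3)
    q=(W-s["eef_pos"])@T
    q=q[(np.hypot(q[:,0],q[:,1])<.2)&(q[:,2]<0.02)]
    print(n,len(q))
    for z0 in np.arange(-.6,.02,.03):
        k=q[(q[:,2]>=z0)&(q[:,2]<z0+.03)]
        if len(k)>3: print(round(z0,2),len(k),np.round(k.min(0)[:2],3),np.round(k.max(0)[:2],3))
s=ctrl.get_state();p,d=cams.read_camera("wrist");cv2.imwrite("pics/w0.png",p[:,:,::-1])
p,d,_=pickle.load(open("scene0.pkl","rb"))
cv2.imwrite("pics/arm.png",cv2.resize(p[0:150,120:440,::-1],None,fx=2.5,fy=2.5,interpolation=cv2.INTER_CUBIC))
E
```

```text
[[ 3.29502716e-01 -9.44154627e-01  1.61412993e-06]
 [-9.44154627e-01 -3.29502716e-01  4.69770760e-07]
 [ 8.83239582e-08 -1.67877898e-06 -1.00000000e+00]]
top 3772
-0.36 1440 [-0.2   -0.077] [-0.12   0.018]
-0.33 774 [-0.184 -0.078] [-0.073  0.037]
-0.3 405 [-0.184 -0.077] [-0.054  0.038]
-0.27 172 [-0.116 -0.072] [-0.029 -0.059]
-0.24 64 [-0.089 -0.069] [-0.014 -0.058]
-0.18 13 [-0.009 -0.039] [ 0.007 -0.035]
-0.15 73 [-0.041 -0.038] [ 0.009 -0.002]
-0.12 186 [-0.076 -0.02 ] [0.063 0.003]
-0.09 220 [-0.079 -0.019] [0.072 0.01 ]
-0.06 72 [-0.076 -0.015] [ 0.063 -0.001]
-0.03 133 [-0.059 -0.035] [0.047 0.008]
0.0 220 [-0.003 -0.049] [0.049 0.01 ]
scene 1234
-0.18 130 [-0.04  -0.042] [0.026 0.01 ]
-0.15 165 [-0.041 -0.041] [0.032 0.011]
-0.12 357 [-0.075 -0.025] [0.067 0.015]
-0.09 276 [-0.077 -0.022] [0.069 0.022]
-0.06 96 [-0.06  -0.015] [0.067 0.015]
-0.03 92 [-0.059 -0.036] [0.058 0.017]
0.0 118 [-0.007 -0.063] [0.06  0.008]
```

View pics/w0.png

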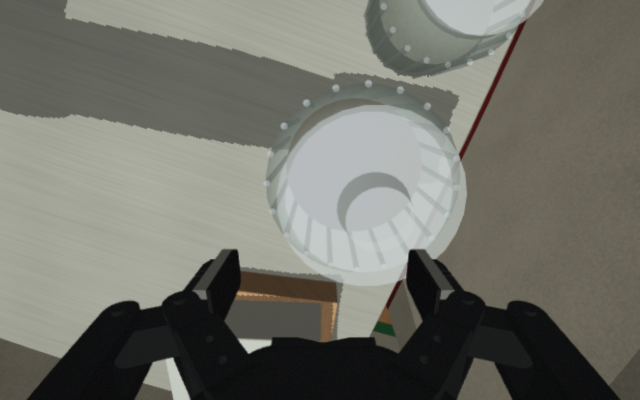

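View pics/arm.png

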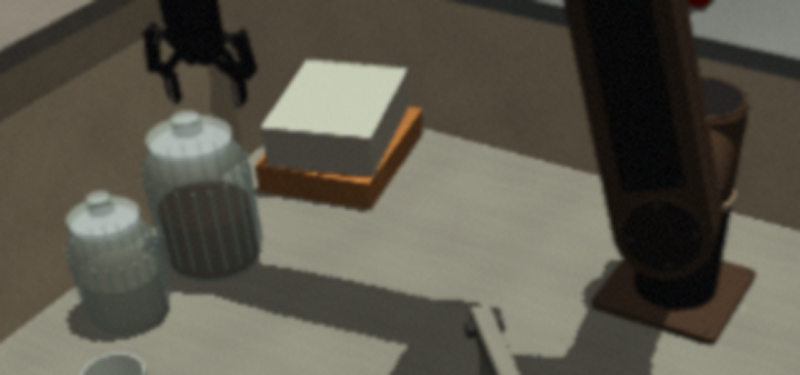

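```bash
cat >> h.py <<'E'
def plan(goal,heading,op,n=12,vmax=4.8,wmax=0.145,s=None,spin=True):
    """goal TCP xyz, heading deg of tool x; prints rows"""
    s=s or ctrl.get_state()
    T=R.from_quat(s["tcp_rot"]).as_matrix();p=np.array(s["eef_pos"])
    h=np.arctan2(T[1,0],T[0,0]);g=np.array(goal,float);hd=np.radians(heading)
    # keep actual z axis approx vertical
    rows=[]
    for i in range(n):
        e=g-p;L=np.linalg.norm(e)*100
        dh=(hd-h+np.pi)%(2*np.pi)-np.pi
        if L<.03 and abs(dh)<.003: break
        st=e*min(1,vmax/max(L,1e-9))
        x=np.array([np.cos(h),np.sin(h),0]);y=np.array([np.sin(h),-np.cos(h),0]);z=np.array([0,0,-1.])
        t=np.round(100*np.array([st@x,st@y,st@z]),2)
        w=np.round(np.clip(-dh,-wmax,wmax),3)
        rows+=[*t,w,op]
        p=p+(t[0]*x+t[1]*y+t[2]*z)/100;h-=w
    print([float(a) for a in rows]);print("end",p,np.degrees(h))
def st():
    s=ctrl.get_state();T=R.from_quat(s["tcp_rot"]).as_matrix()
    print("t",round(s["time"],2),"p",np.round(s["eef_pos"],4),"head",round(np.degrees(np.arctan2(T[1,0],T[0,0])),2),"tilt",np.round(np.degrees(np.arccos(-T[2,2])),2),"q",np.round(s["qpos"],3),"F",np.round(s["contact_force"],1),"op",round(s["opening"],3))
    return s
E
python3 - <<'E'
from h import *
st()
s=ctrl.get_state()
p,d=cams.read_camera("wrist")
W=cloud("wrist",d,s);T=R.from_quat(s["tcp_rot"]).as_matrix();q=(W-s["eef_pos"])@T
for (u,v) in [(320,345),(280,345),(320,370),(320,395),(260,380),(400,380),(345,340),(190,330),(110,330)]: print(u,v,np.round(q[v,u],3),d[v,u])
plan([0.222,-.637,.38],-70.7,8.5,3)
plan([0.42,-.2,.40],70,8.5,12)
E
```

```text
t 1.05 p [ 0.2225 -0.6373  0.2314] head -70.76 tilt 0.0 q [-1.385  0.286  1.577  0.     1.279 -0.15 ] F [ 1.2 -0.1  0.1] op 0.997
320 345 [-0.002 -0.011 -0.077] 0.08245636
280 345 [-0.013 -0.01  -0.075] 0.08445032
320 370 [-0.001 -0.011 -0.085] 0.07519219
320 395 [-0.001 -0.012 -0.093] 0.06689164
260 380 [-0.014 -0.021 -0.097] 0.06091962
400 380 [ 0.016 -0.021 -0.096] 0.06114835
345 340 [ 0.006 -0.01  -0.074] 0.08561411
190 330 [-0.038 -0.018 -0.079] 0.078714244
110 330 [-0.065 -0.013 -0.075] 0.08384571
[-0.01, 0.01, -4.8, -0.001, 8.5, -0.01, 0.01, -4.8, -0.0, 8.5, -0.02, 0.01, -4.8, -0.0, 8.5]
end [ 0.22204158 -0.63699357  0.3753192 ] -70.70275551699152
[-3.28, -3.12, -1.59, -0.145, 8.5, -2.8, -3.56, -1.59, -0.145, 8.5, -2.25, -3.93, -1.59, -0.145, 8.5, -1.66, -4.21, -1.59, -0.145, 8.5, -1.04, -4.41, -1.59, -0.145, 8.5, -0.39, -4.51, -1.59, -0.145, 8.5, 0.27, -4.52, -1.59, -0.145, 8.5, 0.92, -4.43, -1.6, -0.145, 8.5, 1.55, -4.25, -1.59, -0.145, 8.5, 2.15, -3.99, -1.59, -0.145, 8.5, 1.61, -2.17, -0.96, -0.145, 8.5, 0.0, -0.0, 0.0, -0.145, 8.5]
end [ 0.41995581 -0.20001981  0.4000192 ] 28.93460505625866
```

Call:
send_rows(motion=[0,0,-4.8,0,8.5,0,0,-4.8,0,8.5,-3.28,-3.12,-1.59,-0.145,8.5,-2.8,-3.56,-1.59,-0.145,8.5,-2.25,-3.93,-1.59,-0.145,8.5,-1.66,-4.21,-1.59,-0.145,8.5,-1.04,-4.41,-1.59,-0.145,8.5,-0.39,-4.51,-1,-0.145,8.5,0.27,-4.52,0,-0.145,8.5,0.92,-4.43,0,-0.145,8.5,1.55,-4.25,0,-0.145,8.5])

```text
time: 2.2
eef_pos: [0.3853, -0.2537, 0.4252]
tcp_rot: [0.999, 0.054, 0.003, -0.001]
contact_force: [2.2, -0.8, 0.0]
opening: 0.996
```

```bash
python3 - <<'E'
from h import *
st()
plan([0.58,.25,.40],100,8.5,12)
E
```

```text
t 2.2 p [ 0.3853 -0.2537  0.4252] head 6.22 tilt 0.34 q [-0.806 -0.283  1.802  0.005  1.619 -0.914] F [ 2.2 -0.8  0. ] op 0.996
[2.2, -4.26, 0.22, -0.145, 8.5, 2.8, -3.9, 0.22, -0.145, 8.5, 3.33, -3.45, 0.22, -0.145, 8.5, 3.79, -2.93, 0.23, -0.145, 8.5, 4.18, -2.35, 0.22, -0.145, 8.5, 4.47, -1.73, 0.22, -0.145, 8.5, 4.68, -1.06, 0.23, -0.145, 8.5, 4.78, -0.38, 0.23, -0.145, 8.5, 4.78, 0.32, 0.22, -0.145, 8.5, 4.69, 1.01, 0.22, -0.145, 8.5, 4.49, 1.67, 0.23, -0.145, 8.5, 1.1, 0.61, 0.06, -0.042, 8.5]
end [0.58005126 0.2499924  0.39998788] 100.01658203635131
```

Call:
send_rows(motion=[2.2,-4.26,0,-0.145,8.5,2.8,-3.9,0,-0.145,8.5,3.33,-3.45,0,-0.145,8.5,3.79,-2.93,0,-0.145,8.5,4.18,-2.35,0,-0.145,8.5,4.47,-1.73,0,-0.145,8.5,4.68,-1.06,0,-0.145,8.5,4.78,-0.38,1,-0.145,8.5,4.78,0.32,2,-0.145,8.5,4.5,1.01,4,-0.145,8.5,3,1.67,4,-0.1,8.5,0,0,0,0,8.5])

```text
time: 3.4
eef_pos: [0.5627, 0.238, 0.3298]
tcp_rot: [0.651, 0.759, 0.007, 0.008]
contact_force: [-0.1, -0.8, -1.3]
opening: 0.997
```

```bash
python3 - <<'E'
from h import *
import pickle
s=st()
for n in ["scene","top","wrist"]:
    s=ctrl.get_state();p,d=cams.read_camera(n);cv2.imwrite(f"pics/{n}1.png",p[:,:,::-1]);pickle.dump((p,d,s),open(f"{n}1.pkl","wb"))
    if n!="wrist":
        T=R.from_quat(s["tcp_rot"]).as_matrix()
        W=cloud(n,d).reshape(-1,3)
        # frame at tcp: world axes
        q=W-s["eef_pos"];q=q[(np.hypot(q[:,0],q[:,1])<.16)&(q[:,2]>-0.03)]
        for z0 in np.arange(0,.5,.03):
            k=q[(q[:,2]>=z0)&(q[:,2]<z0+.03)]
            if len(k)>3: print(n,round(z0,2),len(k),np.round(k.min(0)[:2],3),np.round(k.max(0)[:2],3))
E
```

```text
t 3.4 p [0.5627 0.238  0.3298] head 98.7 tilt 1.22 q [ 0.237  0.077  1.638 -0.006  1.406 -1.485] F [-0.1 -0.8 -1.3] op 0.997
scene 0.0 61 [-0.01  -0.051] [0.018 0.056]
scene 0.03 153 [-0.007 -0.06 ] [0.018 0.063]
scene 0.06 598 [-0.025 -0.069] [0.022 0.075]
scene 0.09 797 [-0.026 -0.066] [0.021 0.071]
scene 0.12 335 [-0.015 -0.057] [0.037 0.063]
scene 0.15 626 [-0.02  -0.036] [0.036 0.038]
scene 0.18 502 [-0.011 -0.033] [0.031 0.036]
scene 0.21 642 [-0.082 -0.059] [0.045 0.063]
scene 0.24 1521 [-0.099 -0.058] [0.047 0.064]
scene 0.27 2658 [-0.157 -0.077] [0.042 0.063]
scene 0.3 228 [-0.138 -0.07 ] [-0.071  0.033]
top 0.0 6 [-0.006 -0.054] [-0.001 -0.044]
top 0.03 20 [-0.023 -0.055] [0.    0.061]
top 0.06 176 [-0.027 -0.073] [0.02  0.072]
top 0.09 231 [-0.026 -0.07 ] [0.019 0.068]
top 0.12 25 [-0.043 -0.037] [0.009 0.013]
top 0.15 62 [-0.043 -0.014] [-0.035  0.025]
top 0.18 55 [-0.041 -0.022] [-0.031  0.014]
top 0.21 297 [-0.104 -0.078] [0.042 0.034]
top 0.24 924 [-0.141 -0.081] [0.042 0.061]
top 0.27 4946 [-0.154 -0.08 ] [0.038 0.06 ]
top 0.3 1528 [-0.16  -0.072] [-0.074  0.025]
```

View pics/scene1.png

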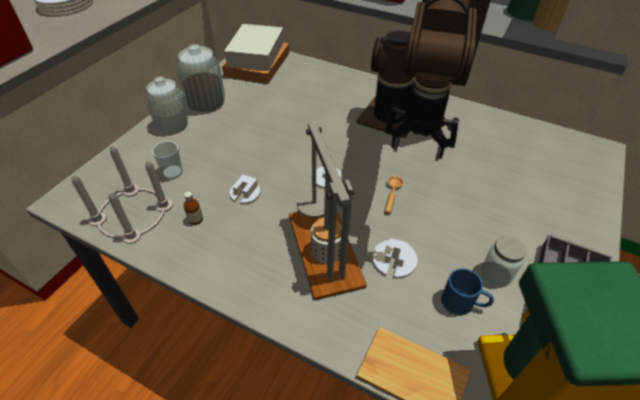

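View pics/wrist1.png

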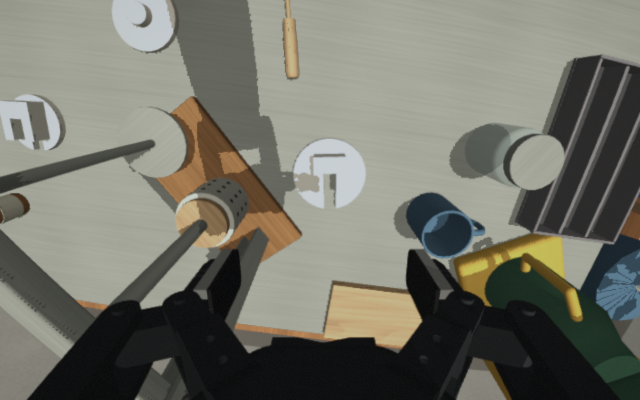

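```bash
python3 - <<'E'
from h import *
import pickle
for n in ["scene","top"]:
    p,d,s=pickle.load(open(f"{n}1.pkl","rb"))
    T=R.from_quat(s["tcp_rot"]).as_matrix();print("tool z",T[:,2].round(4))
    W=cloud(n,d).reshape(-1,3);q=(W-s["eef_pos"])
    # arm-azimuth frame, along tool axis
    az=s["qpos"][0];zz=-T[:,2];h=q@zz
    qq=q-np.outer(h,zz);c,sn=np.cos(az),np.sin(az)
    x=qq[:,0]*c+qq[:,1]*sn;y=-qq[:,0]*sn+qq[:,1]*c
    k=(np.hypot(x,y)<.2)&(h>.1)
    x,y,h=x[k],y[k],h[k]
    for z0 in np.arange(.11,.36,.01):
        m=(h>=z0)&(h<z0+.01)
        if m.sum()>3: print(n,round(z0,2),m.sum(),"x",x[m].min().round(3),x[m].max().round(3),"y",y[m].min().round(3),y[m].max().round(3))
p,d,s=pickle.load(open("top0.pkl","rb"));W=cloud("top",d)
m=pickle.load(open("m_top_press.pkl","rb"))[0]["mask"];z=W[m][:,2];z=z[z>.3];print(np.percentile(z,[1,10,25,50,75,90,99]))
p=cv2.imread("pics/scene1.png")[0:170,340:500];cv2.imwrite("pics/arm1.png",cv2.resize(p,None,fx=3.5,fy=3.5,interpolation=cv2.INTER_CUBIC))
E
```

```text
tool z [ 2.130e-02 -9.000e-04 -9.998e-01]
scene 0.11 307 x -0.02 0.02 y -0.066 0.069
scene 0.12 38 x -0.0 0.034 y -0.06 0.064
scene 0.13 137 x 0.005 0.039 y -0.035 0.037
scene 0.14 166 x 0.002 0.039 y -0.037 0.037
scene 0.15 171 x 0.005 0.04 y -0.036 0.037
scene 0.16 180 x -0.007 0.039 y -0.037 0.038
scene 0.17 273 x -0.012 0.038 y -0.037 0.037
scene 0.18 126 x 0.004 0.035 y -0.033 0.035
scene 0.19 203 x -0.003 0.036 y -0.034 0.035
scene 0.2 174 x 0.001 0.036 y -0.034 0.035
scene 0.21 255 x 0.008 0.038 y -0.049 0.052
scene 0.22 153 x -0.061 0.034 y -0.057 0.055
scene 0.23 254 x -0.089 0.039 y -0.056 0.058
scene 0.24 329 x -0.086 0.041 y -0.057 0.058
scene 0.25 506 x -0.086 0.041 y -0.057 0.059
scene 0.26 648 x -0.087 0.04 y -0.057 0.059
scene 0.27 759 x -0.164 0.037 y -0.057 0.059
scene 0.28 1000 x -0.157 0.03 y -0.056 0.059
scene 0.29 745 x -0.163 0.012 y -0.054 0.057
scene 0.3 403 x -0.133 -0.061 y -0.053 0.056
tool z [ 2.600e-02 -6.000e-04 -9.997e-01]
top 0.11 154 x -0.02 0.007 y -0.067 0.067
top 0.12 8 x -0.037 0.001 y -0.036 0.009
top 0.13 5 x -0.038 -0.036 y 0.003 0.016
top 0.1
[... 223 characters left out ...]
 -0.031 y -0.013 0.017
top 0.2 12 x -0.036 -0.03 y -0.014 0.01
top 0.21 71 x -0.043 0.006 y -0.055 0.043
top 0.22 88 x -0.084 0.021 y -0.056 0.044
top 0.23 132 x -0.109 0.037 y -0.056 0.044
top 0.24 181 x -0.12 0.037 y -0.056 0.044
top 0.25 252 x -0.177 0.039 y -0.056 0.044
top 0.26 454 x -0.189 0.039 y -0.056 0.054
top 0.27 949 x -0.193 0.035 y -0.056 0.055
top 0.28 1996 x -0.194 0.027 y -0.055 0.057
top 0.29 1812 x -0.194 0.008 y -0.054 0.057
top 0.3 1143 x -0.194 -0.068 y -0.053 0.056
top 0.31 1397 x -0.195 -0.101 y -0.046 0.044
top 0.32 1328 x -0.2 -0.144 y -0.043 0.044
top 0.33 37 x -0.2 -0.189 y -0.028 0.026
[0.31013744 0.32787933 0.33498767 0.33708076 0.33871866 0.3406158
 0.34928839]
```

View pics/arm1.png

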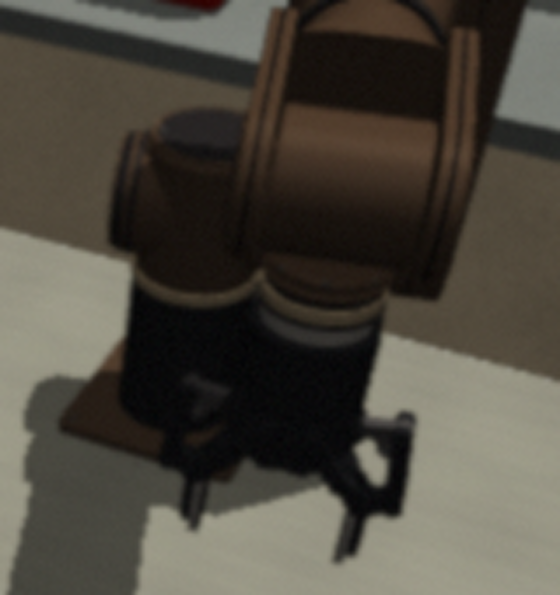

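```bash
python3 - <<'E'
from h import *
import pickle
st()
p,d,s=pickle.load(open("wrist1.pkl","rb"))
r=spotter.trace("broad","wrist")
W=cloud("wrist",d,s)
for o in r[:1]:
    print(o["conf"],o["bbox"])
    mm=cv2.dilate(o["mask"].astype(np.uint8),np.ones((5,5)))>0
    q=W[mm];print("z",np.percentile(q[:,2],[5,50,95]))
    fl=q[(q[:,2]>0.006)&(q[:,2]<.06)];hub=q[(q[:,2]>0.034)&(q[:,2]<.06)]
    print(cv2.minEnclosingCircle(fl[:,:2].astype(np.float32)),cv2.minAreaRect((hub[:,:2]*1000).astype(np.float32)),np.median(hub[:,2]))
E
```

```text
t 3.55 p [0.5647 0.2353 0.3389] head 98.37 tilt 1.96 q [ 0.232  0.068  1.632 -0.007  1.408 -1.484] F [ 0.9 -0.8  0. ] op 0.996
0.83 [294.9, 135.5, 68.3, 72.6]
z [nan nan nan]
((0.6017961502075195, 0.2522733807563782), 0.060422930866479874) ((595.8177490234375, 250.27401733398438), (60.496822357177734, 47.61548614501953), 8.238998413085938) 0.04257515392319711
```

Call:
send_rows(motion=[0,0,0,0,8.5,0,0,0,0,8.5,0,0,0,0,8.5])

```text
time: 3.9
eef_pos: [0.5663, 0.2323, 0.3468]
tcp_rot: [0.656, 0.755, 0.016, 0.017]
contact_force: [0.3, 0.5, 0.2]
opening: 1.0
```

```bash
python3 - <<'E'
from h import *
s=st();print(R.from_quat(s["tcp_rot"]).as_matrix()[:,2])
plan([0.566,.2466,.12],99.2,8.5,12,vmax=3)
E
```

```text
t 3.9 p [0.5663 0.2323 0.3468] head 98.04 tilt 2.67 q [ 0.227  0.059  1.627 -0.008  1.409 -1.483] F [0.3 0.5 0.2] op 1.0
[ 0.04648212  0.00296789 -0.99891471]
[0.19, 0.02, 2.99, -0.02, 8.5, 0.19, 0.03, 2.99, -0.0, 8.5, 0.19, 0.03, 2.99, -0.0, 8.5, 0.18, 0.02, 2.99, -0.0, 8.5, 0.19, 0.03, 2.99, -0.0, 8.5, 0.18, 0.02, 2.99, -0.0, 8.5, 0.19, 0.03, 2.99, -0.0, 8.5, 0.1, 0.01, 1.75, -0.0, 8.5]
end [0.56597205 0.2465487  0.11996052] 99.18127624164116
```

```bash
cat >> h.py <<'E'
def plan(goal,heading,op,n=12,vmax=4.8,wmax=0.145,s=None,drift=(0,0,0),maxn=None):
    """goal TCP xyz, heading deg of tool x; drift m per row to cancel; prints rows"""
    s=s or ctrl.get_state()
    T=R.from_quat(s["tcp_rot"]).as_matrix();p=np.array(s["eef_pos"]);g=np.array(goal,float)
    dr=np.array(drift);rows=[]
    for i in range(n):
        e=g-p-dr;L=np.linalg.norm(g-p)*100
        h=np.arctan2(T[1,0],T[0,0]);dh=(np.radians(heading)-h+np.pi)%(2*np.pi)-np.pi
        if L<.05 and abs(dh)<.003: break
        stp=(g-p)*min(1,vmax/max(L,1e-9))-dr
        t=np.round(100*(T.T@stp),2);w=float(np.round(np.clip(-dh,-wmax,wmax),3))
        rows+=[*t,w,op]
        p=p+T@t/100+dr;T=T@R.from_rotvec([0,0,w]).as_matrix()
    print(len(rows)//5,[float(a) for a in rows]);print("end",p.round(4),np.degrees(np.arctan2(T[1,0],T[0,0])).round(2))
def st():
    s=ctrl.get_state();T=R.from_quat(s["tcp_rot"]).as_matrix()
    print("t",round(s["time"],2),"p",np.round(s["eef_pos"],4),"head",round(np.degrees(np.arctan2(T[1,0],T[0,0])),2),"lean",np.round(np.degrees(T[:2,2]),2),"q",np.round(s["qpos"],3),"F",np.round(s["contact_force"],1),"op",round(s["opening"],3))
    return s
E
python3 - <<'E'
from h import *
st()
plan([0.566,.2466,.06],99.2,8.5,12,vmax=3.5)
E
```

```text
t 3.9 p [0.5663 0.2323 0.3468] head 98.04 lean [2.66 0.17] q [ 0.227  0.059  1.627 -0.008  1.409 -1.483] F [0.3 0.5 0.2] op 1.0
9 [0.19, -0.14, 3.49, -0.02, 8.5, 0.19, -0.14, 3.49, -0.0, 8.5, 0.19, -0.14, 3.49, -0.0, 8.5, 0.19, -0.14, 3.49, -0.0, 8.5, 0.19, -0.14, 3.49, -0.0, 8.5, 0.18, -0.14, 3.49, -0.0, 8.5, 0.19, -0.13, 3.49, -0.0, 8.5, 0.18, -0.14, 3.49, -0.0, 8.5, 0.04, -0.03, 0.73, -0.0, 8.5]
end [0.566  0.2466 0.06  ] 99.18
```

Call:
send_rows(motion=[0.3,-0.14,3.5,-0.02,8.5,0.3,-0.14,3.5,0,8.5,0.3,-0.14,3.5,0,8.5,0.3,-0.14,3.5,0,8.5,0.3,-0.14,3.5,0,8.5,0.2,-0.14,3.5,0,8.5,0.2,-0.14,3.5,0,8.5,0.2,-0.14,2.5,0,8.5])

```text
time: 4.7
eef_pos: [0.5763, 0.2509, 0.0844]
tcp_rot: [0.65, 0.759, 0.029, 0.026]
contact_force: [-0.0, 0.1, -0.1]
opening: 0.993
```

```bash
python3 - <<'E'
from h import *
st()
plan([0.566,.2466,.014],99.2,8.5,12,vmax=2.5)
E
```

```text
t 4.7 p [0.5763 0.2509 0.0844] head 98.78 lean [4.4  0.54] q [ 0.254  0.306  1.843 -0.013  0.916 -1.463] F [-0.   0.1 -0.1] op 0.993
3 [-0.09, -0.57, 2.43, -0.007, 8.5, -0.08, -0.57, 2.43, -0.0, 8.5, -0.08, -0.49, 2.07, -0.0, 8.5]
end [0.566  0.2466 0.014 ] 99.18
```

Call:
send_rows(motion=[-0.05,-0.4,2.5,-0.007,8.5,0,-0.4,2.5,0,8.5,0,-0.3,1.8,0,8.5])

```text
time: 5.0
eef_pos: [0.5717, 0.2483, 0.0139]
tcp_rot: [0.648, 0.76, 0.029, 0.027]
contact_force: [-0.4, 0.1, -0.1]
opening: 1.0
```

```bash
python3 - <<'E'
from h import *
st()
plan([0.571,.2474,.012],99.2,8.5,12,vmax=2.5)
E
```

```text
t 5.0 p [0.5717 0.2483 0.0139] head 99.06 lean [4.51 0.55] q [ 0.251  0.4    1.874 -0.014  0.789 -1.468] F [-0.4  0.1 -0.1] op 1.0
1 [-0.08, -0.1, 0.18, -0.002, 8.5]
end [0.571  0.2474 0.012 ] 99.18
```

Call:
send_rows(motion=[-0.05,0,0.2,0,4.5,0,0,0.1,0,4.5,0,0,0.1,0,4.5], grip_force=60)

```text
time: 5.3
eef_pos: [0.5722, 0.2462, 0.0101]
tcp_rot: [0.649, 0.76, 0.028, 0.027]
contact_force: [0.3, -1.9, -2.5]
opening: 0.572
```

```bash
python3 - <<'E'
from h import *
st()
E
```

```text
t 5.3 p [0.5722 0.2462 0.0101] head 98.98 lean [4.38 0.45] q [ 0.248  0.407  1.874 -0.016  0.785 -1.469] F [ 0.3 -1.9 -2.5] op 0.572
```

Call:
send_rows(motion=[0,0,0,0,4.5,0,0,-1,0,4.5,0,0,-2,0,4.5])

```text
time: 5.6
eef_pos: [0.5678, 0.2451, 0.0396]
tcp_rot: [0.649, 0.76, 0.026, 0.025]
contact_force: [-0.3, 1.2, -2.7]
opening: 0.577
```

```bash
python3 - <<'E'
from h import *
st()
p,d=cams.read_camera("wrist");cv2.imwrite("pics/w2.png",p[:,:,::-1])
s=st()
import pickle;pickle.dump((p,d,s),open("w2.pkl","wb"))
E
```

```text
t 5.6 p [0.5678 0.2451 0.0396] head 98.93 lean [4.06 0.38] q [ 0.248  0.354  1.877 -0.015  0.84  -1.469] F [-0.3  1.2 -2.7] op 0.577
t 5.65 p [0.5704 0.246  0.0442] head 98.95 lean [4.45 0.48] q [ 0.249  0.349  1.874 -0.015  0.841 -1.469] F [ 1.3  0.3 -0.8] op 0.574
```

View pics/w2.png

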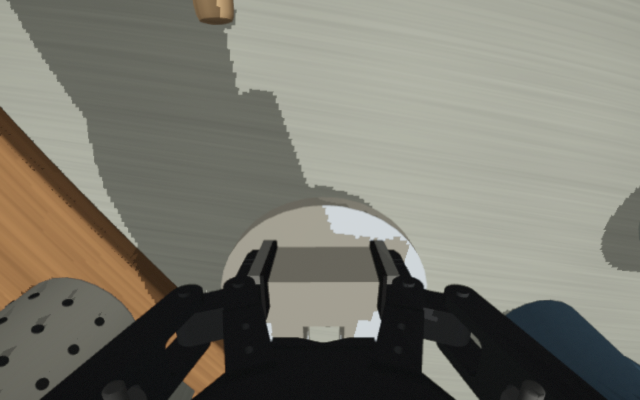

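```bash
python3 - <<'E'
from h import *
st()
plan([0.455,.07,.12],99,4.5,12,vmax=4)
E
```

```text
t 5.65 p [0.5704 0.246  0.0442] head 98.95 lean [4.45 0.48] q [ 0.249  0.349  1.874 -0.015  0.841 -1.469] F [ 1.3  0.3 -0.8] op 0.574
6 [-2.79, -2.42, -1.54, -0.001, 4.5, -2.79, -2.42, -1.54, 0.0, 4.5, -2.79, -2.42, -1.54, 0.0, 4.5, -2.79, -2.42, -1.54, 0.0, 4.5, -2.8, -2.41, -1.53, 0.0, 4.5, -1.65, -1.43, -0.91, 0.0, 4.5]
end [0.455 0.07  0.12 ] 99.0
```

Call:
send_rows(motion=[-2.0,-1.9,-2.2,0,4.5,-2.8,-2.4,-2.2,0,4.5,-2.8,-2.4,-1.6,0,4.5,-2.8,-2.4,-1,0,4.5,-2.8,-2.4,-1,0,4.5,-1.8,-1.5,0,0,4.5])

```text
time: 6.25
eef_pos: [0.4593, 0.0746, 0.1208]
tcp_rot: [0.646, 0.762, 0.032, 0.031]
contact_force: [0.4, -0.1, -3.3]
opening: 0.572
```

```bash
python3 - <<'E'
from h import *
import pickle
st()
p,d=cams.read_camera("top");cv2.imwrite("pics/t3.png",p[100:300,200:480,::-1].repeat(2,0).repeat(2,1))
s=st()
plan([0.468,-.0255,.108],99,4.5,12,vmax=3.5)
E
```

```text
t 6.25 p [0.4593 0.0746 0.1208] head 99.35 lean [5.1  0.53] q [-0.066 -0.112  2.221  0.019  0.944 -1.81 ] F [ 0.4 -0.1 -3.3] op 0.572
t 6.3 p [0.4574 0.0729 0.1196] head 99.32 lean [4.89 0.42] q [-0.069 -0.113  2.225  0.016  0.945 -1.812] F [ 0.6 -0.5 -4.6] op 0.577
3 [-3.47, -0.23, 0.41, 0.006, 4.5, -3.47, -0.21, 0.41, -0.0, 4.5, -2.94, -0.17, 0.35, -0.0, 4.5]
end [ 0.468  -0.0255  0.108 ] 98.98
```

View pics/t3.png

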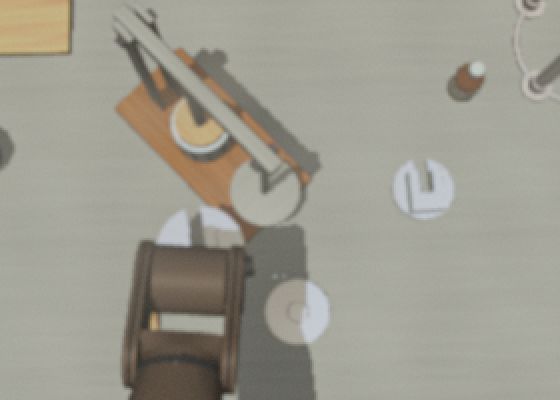

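Call:
send_rows(motion=[-3.4,-0.2,0.4,0,4.5,-3.4,-0.2,0.4,0,4.5,-2.9,-0.2,0.6,0,4.5,0,0,0.1,0,4.5])

```text
time: 6.7
eef_pos: [0.4686, -0.0272, 0.1076]
tcp_rot: [0.646, 0.762, 0.032, 0.034]
contact_force: [-1.1, 1.2, -2.8]
opening: 0.574
```

```bash
python3 - <<'E'
from h import *
import pickle
s=st()
for n in ["top","scene"]:
    s=ctrl.get_state();p,d=cams.read_camera(n);pickle.dump((p,d,s),open(f"{n}4.pkl","wb"))
    o=[p[130:280,240:420],p[90:240,240:420]][n=="scene"]
    cv2.imwrite(f"pics/{n}4.png",cv2.resize(o[:,:,::-1],None,fx=4,fy=4,interpolation=cv2.INTER_CUBIC))
st()
E
```

```text
t 6.7 p [ 0.4686 -0.0272  0.1076] head 99.39 lean [5.36 0.31] q [-0.292 -0.082  2.223  0.041  0.914 -2.051] F [-1.1  1.2 -2.8] op 0.574
t 6.8 p [ 0.4682 -0.0249  0.1076] head 99.49 lean [5.31 0.41] q [-0.288 -0.083  2.223  0.042  0.915 -2.049] F [-0.2 -0.2 -2.6] op 0.572
```

View pics/top4.png

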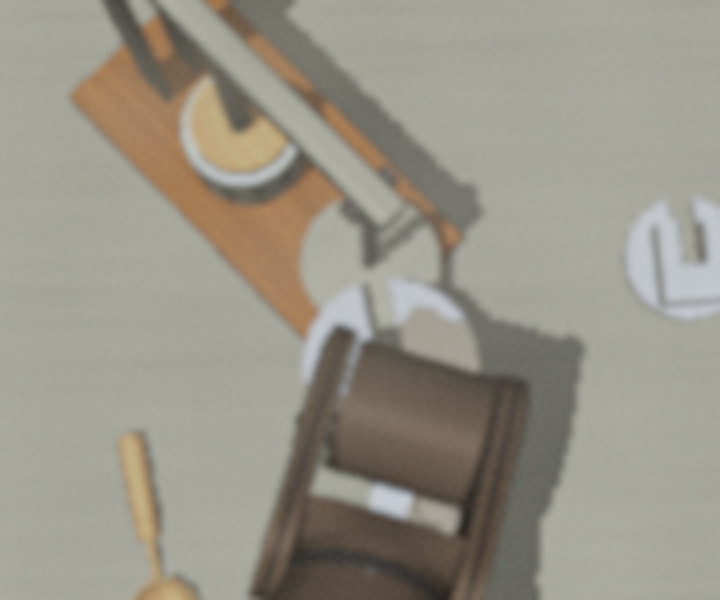

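View pics/scene4.png

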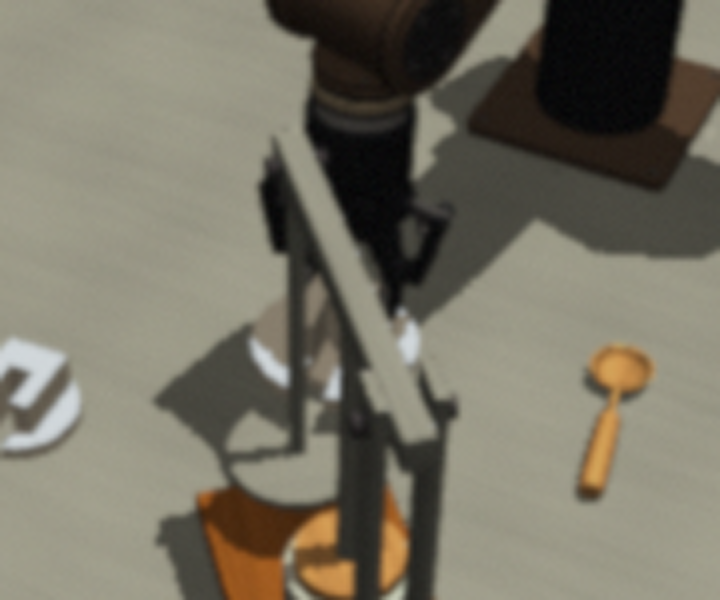

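```bash
python3 - <<'E'
from h import *
import pickle
from scipy.optimize import least_squares
p,d,s=pickle.load(open("top4.pkl","rb"));W=cloud("top",d)
g=np.mgrid[0:400,0:640]
m=(W[...,2]>.088)&(W[...,2]<.16)&(np.hypot(W[...,0]-.497,W[...,1]+.02)<.075)
q=W[m];print(len(q),np.percentile(q[:,2],[2,25,50,75,98]))
fl=q[q[:,2]<.128]
A=np.c_[fl[:,:2],np.ones(len(fl))];c,res,_,_=np.linalg.lstsq(A,fl[:,2],rcond=None);print("plane",c,"deg",np.degrees(c[:2]))
# front rim: for angular bins about the guess take the outermost
c0=np.array([.497,-.02]);v=fl[:,:2]-c0;a=np.degrees(np.arctan2(v[:,1],v[:,0]));r=np.hypot(*v.T)
rim=[]
for b in range(-100,100,8):
    k=(a>=b)&(a<b+8)
    if k.sum()>2: i=np.argmax(np.where(k,r,0));rim.append(fl[i,:2]); print(b,round(r[i],4),end="; ")
# slot: top-image mask hole along rays -> show map
E
```

```text
490 [0.10445282 0.10902564 0.11089635 0.11266631 0.14236085]
plane [ 0.01252028 -0.00184776  0.10360487] deg [ 0.71735911 -0.10586873]
-100 0.0599; -92 0.0602; -84 0.0608; -76 0.0602; -68 0.0604; -60 0.0589; -52 0.0603; -44 0.0591; -36 0.0597; -28 0.06; -20 0.0599; -12 0.0601; -4 0.0587; 4 0.0742; 12 0.0748; 20 0.059; 28 0.059; 36 0.0577; 44 0.0579; 52 0.0593; 60 0.0587; 68 0.0583; 76 0.0587; 84 0.0585; 92 0.0588;
```

```bash
python3 - <<'E'
from h import *
plan([0.5235,-.0162,.101],99.2,4.5,12,vmax=2)
E
```

```text
3 [-0.02, 1.96, 0.42, 0.005, 4.5, -0.0, 1.96, 0.41, 0.0, 4.5, -0.01, 1.59, 0.34, 0.0, 4.5]
end [ 0.5235 -0.0162  0.101 ] 99.21
```

Call:
send_rows(motion=[-0.02,1.96,0.4,0.005,4.5,0,1.96,0.4,0,4.5,0,1.4,0.3,0,4.5])

```text
time: 7.1
eef_pos: [0.5199, -0.0146, 0.1014]
tcp_rot: [0.647, 0.761, 0.03, 0.032]
contact_force: [-4.9, -8.5, -2.1]
opening: 0.579
```

```bash
python3 - <<'E'
from h import *
st()
plan([0.5235,-.0162,.0865],99.2,4.5,12,vmax=1)
E
```

```text
t 7.1 p [ 0.5199 -0.0146  0.1014] head 99.29 lean [5.06 0.26] q [-0.236  0.049  2.106  0.032  0.902 -1.988] F [-4.9 -8.5 -2.1] op 0.579
2 [-0.13, 0.13, 0.98, 0.002, 4.5, -0.07, 0.07, 0.54, -0.0, 4.5]
end [ 0.5235 -0.0162  0.0865] 99.18
```

```bash
python3 - <<'E'
from h import *
import pickle
for n in ["top","scene"]:
    s=st();p,d=cams.read_camera(n);pickle.dump((p,d,s),open(f"{n}5.pkl","wb"))
    o=[p[130:280,240:420],p[90:240,240:420]][n=="scene"]
    cv2.imwrite(f"pics/{n}5.png",cv2.resize(o[:,:,::-1],None,fx=3,fy=3,interpolation=cv2.INTER_CUBIC))
    W=cloud(n,d);m=(W[...,2]>.085)&(W[...,2]<.128)&(np.hypot(W[...,0]-.55,W[...,1]+.01)<.075)
    q=W[m];print(len(q),cv2.minEnclosingCircle(q[:,:2].astype(np.float32)),np.median(q[:,2]))
st()
E
cd pics; python3 -c "
import cv2,numpy as np
cv2.imwrite('c5.png',np.vstack([cv2.resize(cv2.imread('top5.png'),(480,300)),cv2.resize(cv2.imread('scene5.png'),(480,300))]))"
```

```text
t 7.1 p [ 0.5199 -0.0146  0.1014] head 99.29 lean [5.06 0.26] q [-0.236  0.049  2.106  0.032  0.902 -1.988] F [-4.9 -8.5 -2.1] op 0.579
193 ((0.5761174559593201, -0.01683160290122032), 0.050705358386039734) 0.1041060572039949
t 7.15 p [ 0.5218 -0.0145  0.1016] head 99.28 lean [5.22 0.28] q [-0.235  0.051  2.103  0.033  0.899 -1.988] F [ 3.  -5.6 -5.6] op 0.575
512 ((0.558718204498291, -0.012741874903440475), 0.059691864997148514) 0.10533198954877071
t 7.2 p [ 0.5216 -0.0145  0.1016] head 99.29 lean [5.31 0.29] q [-0.235  0.05   2.105  0.034  0.898 -1.989] F [ 3.4 -4.8 -4.7] op 0.573
```

View pics/c5.png

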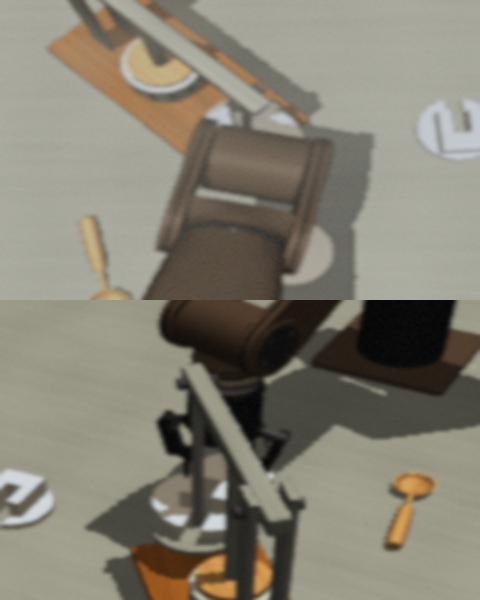

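Call:
send_rows(motion=[-0.35,0.05,0.5,0,4.5,-0.05,0.1,0.6,0,4.5,0,0,0.3,0,4.5], grip_force=30)

```text
time: 7.5
eef_pos: [0.5253, -0.0153, 0.0875]
tcp_rot: [0.645, 0.763, 0.033, 0.033]
contact_force: [-0.3, 0.0, -3.0]
opening: 0.569
```

```bash
python3 - <<'E'
from h import *
st()
E
```

```text
t 7.5 p [ 0.5253 -0.0153  0.0875] head 99.51 lean [5.33 0.37] q [-0.236  0.081  2.103  0.037  0.869 -1.995] F [-0.3  0.  -3. ] op 0.569
```

Call:
send_rows(motion=[-0.05,-0.1,0.25,0,4.5,0,0,0.2,0,4.5])

```text
time: 7.7
eef_pos: [0.5246, -0.0153, 0.0845]
tcp_rot: [0.645, 0.763, 0.032, 0.033]
contact_force: [-12.2, -1.3, 20.7]
opening: 0.573
```

```bash
python3 - <<'E'
from h import *
st()
E
```

```text
t 7.7 p [ 0.5246 -0.0153  0.0845] head 99.62 lean [5.21 0.39] q [-0.236  0.085  2.105  0.037  0.865 -1.998] F [-12.2  -1.3  20.7] op 0.573
```

Call:
send_rows(motion=[0,0,-0.1,0,6.5,0,0,0,0,6.5,0,0,0,0,6.5])

```text
time: 8.0
eef_pos: [0.5266, -0.0154, 0.0883]
tcp_rot: [0.644, 0.763, 0.034, 0.035]
contact_force: [-0.3, 0.6, 0.2]
opening: 0.759
```

```bash
python3 - <<'E'
from h import *
import pickle
st()
s=ctrl.get_state();p,d=cams.read_camera("wrist");pickle.dump((p,d,s),open("w6.pkl","wb"));cv2.imwrite("pics/w6.png",p[:,:,::-1])
st()
E
```

```text
t 8.0 p [ 0.5266 -0.0154  0.0883] head 99.62 lean [5.57 0.33] q [-0.236  0.08   2.102  0.037  0.866 -1.998] F [-0.3  0.6  0.2] op 0.759
t 8.05 p [ 0.5267 -0.0154  0.0883] head 99.62 lean [5.58 0.33] q [-0.236  0.08   2.102  0.037  0.866 -1.998] F [0.1 0.4 0.1] op 0.763
```

View pics/w6.png

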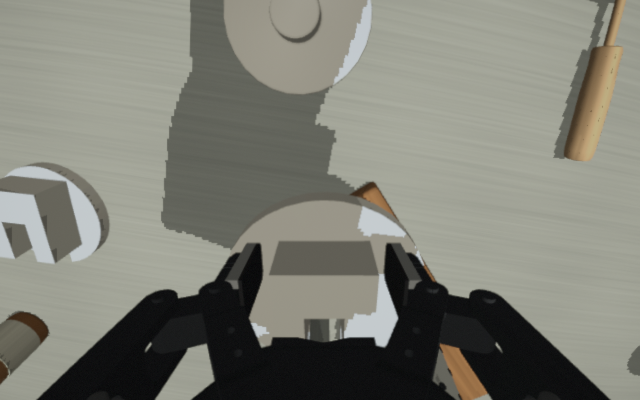

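Call:
send_rows(motion=[0,-0.3,-0.7,0,6.5,0,-1.5,-0.4,0,6.5,0,-3,0,0,6.5,0,-1.5,0,0,0,0,0,0,0,0,0,0,0,0,0])

```text
time: 8.65
eef_pos: [0.4629, -0.0267, 0.0956]
tcp_rot: [0.644, 0.763, 0.035, 0.037]
contact_force: [0.1, -0.3, 0.2]
opening: 0.252
```

```bash
python3 - <<'E'
from h import *
import pickle
st()
s=ctrl.get_state();p,d=cams.read_camera("wrist");pickle.dump((p,d,s),open("w7.pkl","wb"));cv2.imwrite("pics/w7.png",p[:,:,::-1])
p,d=cams.read_camera("top");pickle.dump((p,d,s),open("top7.pkl","wb"));cv2.imwrite("pics/top7.png",cv2.resize(p[130:280,240:420,::-1],None,fx=4,fy=4,interpolation=cv2.INTER_CUBIC))
W=cloud("top",d);m=(W[...,2]>.082)&(W[...,2]<.125)&(np.hypot(W[...,0]-.555,W[...,1]+.012)<.09)
q=W[m];print(len(q),cv2.minEnclosingCircle(q[:,:2].astype(np.float32)),np.median(q[:,2]))
st()
E
```

```text
t 8.65 p [ 0.4629 -0.0267  0.0956] head 99.61 lean [5.81 0.28] q [-0.296 -0.081  2.247  0.045  0.88  -2.062] F [ 0.1 -0.3  0.2] op 0.252
1113 ((0.5531060695648193, -0.008920055814087391), 0.06010770797729492) 0.08784205297041248
t 8.75 p [ 0.4633 -0.0266  0.0956] head 99.64 lean [5.8  0.29] q [-0.295 -0.079  2.246  0.045  0.88  -2.062] F [ 0.   0.4 -0.5] op 0.079
```

View pics/w7.png

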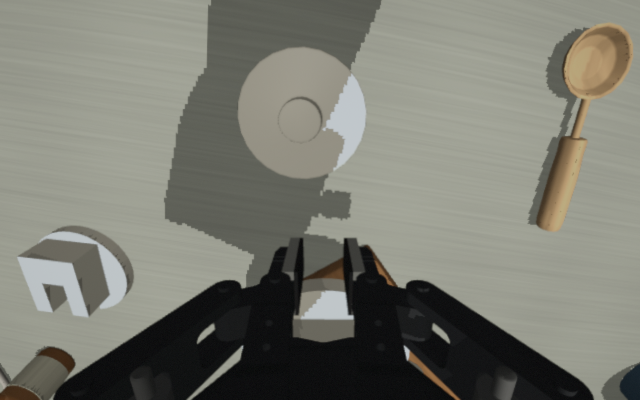

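View pics/top7.png

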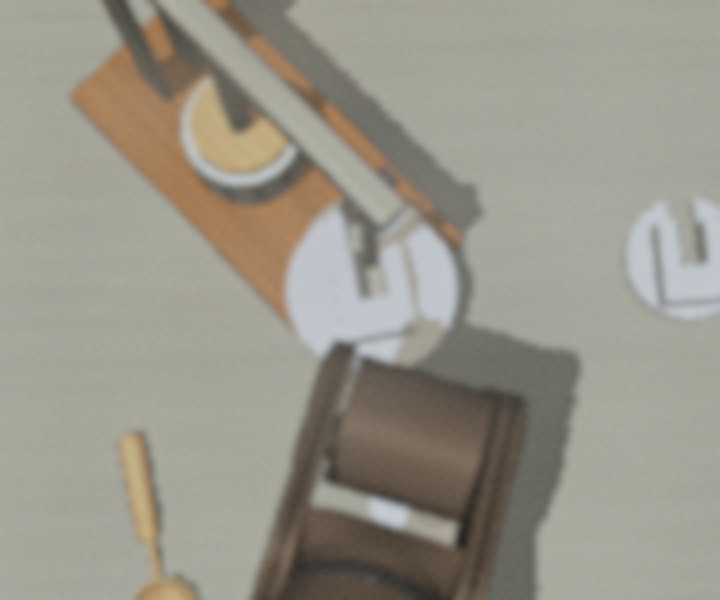

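```bash
python3 - <<'E'
from h import *
plan([0.473,-.0225,.0795],99.6,0,12,vmax=1.2)
print(R.from_quat(ctrl.get_state()["tcp_rot"]).as_matrix().T@np.array([.986,.165,0]))
E
```

```text
2 [0.16, 0.54, 1.06, 0.001, 0.0, 0.1, 0.32, 0.64, -0.0, 0.0]
end [ 0.473  -0.0225  0.0795] 99.59
[-0.00252155  0.99463338  0.10059365]
```

Call:
send_rows(motion=[0.16,0.5,1.06,0,0,0.1,0.32,0.7,0,0,0,0,0.1,0,0])

```text
time: 9.05
eef_pos: [0.4758, -0.0226, 0.0785]
tcp_rot: [0.644, 0.763, 0.035, 0.038]
contact_force: [-0.8, -0.1, 0.2]
opening: 0.002
```

```bash
python3 - <<'E'
from h import *
st()
E
```

```text
t 9.05 p [ 0.4758 -0.0226  0.0785] head 99.67 lean [5.96 0.25] q [-0.279 -0.021  2.228  0.044  0.836 -2.047] F [-0.8 -0.1  0.2] op 0.002
```

Call:
send_rows(motion=[0,1,0.12,0,0,0,1,0.12,0,0,0,0.5,0.1,0,0])

```text
time: 9.35
eef_pos: [0.5008, -0.018, 0.0772]
tcp_rot: [0.644, 0.764, 0.033, 0.036]
contact_force: [-6.1, -1.8, 5.1]
opening: 0.003
```

Call:
send_rows(motion=[0,0.4,0.05,0,0])

```text
time: 9.45
eef_pos: [0.5048, -0.0173, 0.0772]
tcp_rot: [0.643, 0.764, 0.033, 0.035]
contact_force: [-4.9, -0.4, 4.3]
opening: -0.0
```

Call:
send_rows(motion=[0,0.3,0.05,0,0])

```text
time: 9.55
eef_pos: [0.5079, -0.0167, 0.0771]
tcp_rot: [0.643, 0.764, 0.032, 0.034]
contact_force: [-5.3, -0.5, 4.4]
opening: -0.003
```

Call:
send_rows(motion=[0,0.3,0.03,0,0])

```text
time: 9.65
eef_pos: [0.5108, -0.0162, 0.0771]
tcp_rot: [0.643, 0.765, 0.031, 0.034]
contact_force: [-4.1, -0.8, 2.5]
opening: 0.0
```

Call:
send_rows(motion=[0,0.2,0.03,0,0])

```text
time: 9.75
eef_pos: [0.511, -0.0161, 0.077]
tcp_rot: [0.642, 0.765, 0.029, 0.031]
contact_force: [-15.8, -3.5, 13.7]
opening: 0.002
```

Call:
send_rows(motion=[0,0.2,0.03,0,0])

```text
time: 9.85
eef_pos: [0.511, -0.0161, 0.077]
tcp_rot: [0.642, 0.766, 0.026, 0.029]
contact_force: [-12.2, -3.0, 11.1]
opening: -0.0
```

Call:
send_rows(motion=[0,-1,0,0,0,0,-3,0,0,0,0,-4,-2,0,8.5,0,-4,-4,0,8.5])

```text
time: 10.25
eef_pos: [0.3937, -0.0364, 0.1215]
tcp_rot: [0.641, 0.766, 0.028, 0.03]
contact_force: [0.2, -0.7, 2.0]
opening: 0.331
```

```bash
python3 - <<'E'
from h import *
import pickle
st()
s=ctrl.get_state()
a=[]
for n in ["top","scene"]:
    p,d=cams.read_camera(n);pickle.dump((p,d,s),open(f"{n}8.pkl","wb"))
    o=[p[140:250,260:400],p[120:230,250:390]][n=="scene"]
    a.append(cv2.resize(o[:,:,::-1],None,fx=4,fy=4,interpolation=cv2.INTER_CUBIC)[:300 if 0 else 440])
    W=cloud(n,d);m=(W[...,2]>.082)&(W[...,2]<.125)&(np.hypot(W[...,0]-.575,W[...,1]+.01)<.075)
    q=W[m];print(len(q),cv2.minEnclosingCircle(q[:,:2].astype(np.float32)),np.median(q[:,2]))
    h=q[q[:,2]>.108];print(cv2.minAreaRect((h[:,:2]*1000).astype(np.float32)))
cv2.imwrite("pics/c8.png",cv2.resize(np.hstack(a),(800,314)))
st()
E
```

```text
t 10.25 p [ 0.3937 -0.0364  0.1215] head 100.11 lean [4.66 0.28] q [-0.373 -0.299  2.372  0.041  0.995 -2.141] F [ 0.2 -0.7  2. ] op 0.331
1110 ((0.5783191323280334, -0.004918911028653383), 0.060095950961112976) 0.0877247583414994
((572.6289672851562, -6.002693176269531), (60.53815841674805, 49.865013122558594), 9.285480499267578)
757 ((0.5856786370277405, -0.00932168960571289), 0.062189389020204544) 0.08976961533891348
((573.1478881835938, -4.97429084777832), (63.95526885986328, 50.63526916503906), 9.055115699768066)
t 10.35 p [ 0.3966 -0.0379  0.1286] head 99.99 lean [ 5.61 -0.11] q [-0.373 -0.314  2.369  0.04   0.994 -2.14 ] F [ 1.1 -0.4 -0.2] op 0.51
```

View pics/c8.png

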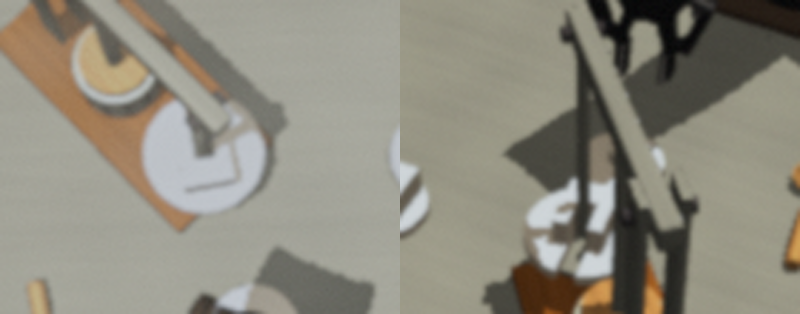

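```bash
python3 - <<'E'
from h import *
st()
plan([0.80,-.25,.22],-84,8.5,12,vmax=4,wmax=.14)
E
```

```text
t 10.35 p [ 0.3966 -0.0379  0.1286] head 99.99 lean [ 5.61 -0.11] q [-0.373 -0.314  2.369  0.04   0.994 -2.14 ] F [ 1.1 -0.4 -0.2] op 0.51
12 [-2.41, 3.16, -0.44, -0.14, 8.5, -2.83, 2.79, -0.44, -0.14, 8.5, -3.19, 2.37, -0.44, -0.14, 8.5, -3.49, 1.9, -0.44, -0.14, 8.5, -3.72, 1.39, -0.44, -0.14, 8.5, -3.88, 0.86, -0.44, -0.14, 8.5, -3.96, 0.31, -0.44, -0.14, 8.5, -3.97, -0.25, -0.44, -0.14, 8.5, -3.9, -0.8, -0.44, -0.14, 8.5, -3.75, -1.33, -0.44, -0.14, 8.5, -3.52, -1.84, -0.43, -0.14, 8.5, -2.01, -1.44, -0.27, -0.14, 8.5]
end [ 0.8  -0.25  0.22] -163.62
```

```bash
python3 - <<'E'
from h import *
plan([0.47,-.26,.2],0,8.5,12,vmax=4,wmax=.14)
E
```

```text
12 [-3.81, 0.65, -1.04, 0.14, 8.5, -3.68, 1.18, -1.04, 0.14, 8.5, -3.48, 1.68, -1.04, 0.14, 8.5, -3.21, 2.15, -1.04, 0.14, 8.5, -2.88, 2.58, -1.03, 0.14, 8.5, -2.48, 2.96, -1.04, 0.14, 8.5, -0.23, 0.36, -0.12, 0.14, 8.5, -0.0, 0.0, 0.0, 0.14, 8.5, -0.0, 0.0, 0.0, 0.14, 8.5, -0.0, 0.0, 0.0, 0.14, 8.5, -0.0, 0.0, 0.0, 0.14, 8.5, 0.0, 0.0, 0.0, 0.14, 8.5]
end [ 0.47 -0.26  0.2 ] 3.81
```

Call:
send_rows(motion=[-3.81,0.65,-0.8,0.14,8.5,-3.68,1.18,-0.8,0.14,8.5,-3.48,1.68,-0.8,0.14,8.5,-3.21,2.15,-0.8,0.14,8.5,-2.88,2.58,-0.8,0.14,8.5,-2.48,2.96,-0.8,0.14,8.5,0,0,0,0.14,8.5,0,0,0,0.14,8.5])

```text
time: 11.15
eef_pos: [0.4757, -0.2684, 0.1859]
tcp_rot: [0.957, 0.285, 0.056, 0.022]
contact_force: [-0.1, 0.0, -0.1]
opening: 0.995
```

```bash
python3 - <<'E'
from h import *
st()
plan([0.78,-.28,.16],-84,8.5,12,vmax=4,wmax=.14)
E
```

```text
t 11.15 p [ 0.4757 -0.2684  0.1859] head 33.38 lean [ 6.9  -0.56] q [-0.734 -0.014  2.001  0.084  1.061 -1.35 ] F [-0.1  0.  -0.1] op 0.995
12 [3.2, 2.26, 0.82, 0.14, 8.5, 3.48, 1.8, 0.82, 0.14, 8.5, 3.7, 1.29, 0.82, 0.14, 8.5, 3.84, 0.76, 0.82, 0.14, 8.5, 3.91, 0.22, 0.81, 0.14, 8.5, 3.9, -0.32, 0.82, 0.14, 8.5, 3.82, -0.87, 0.81, 0.14, 8.5, 2.34, -0.89, 0.52, 0.14, 8.5, -0.0, 0.0, 0.0, 0.14, 8.5, -0.0, 0.0, 0.0, 0.14, 8.5, -0.0, 0.01, 0.0, 0.14, 8.5, -0.0, -0.0, 0.0, 0.14, 8.5]
end [ 0.78   -0.2801  0.16  ] -63.27
```

Call:
send_rows(motion=[3.2,2.26,0.4,0.14,8.5,3.48,1.8,0.4,0.14,8.5,3.7,1.29,0.4,0.14,8.5,3.84,0.76,0.4,0.14,8.5,3.91,0.22,0.4,0.14,8.5,3.9,-0.32,0.4,0.14,8.5,3.82,-0.87,0.4,0.14,8.5,2.3,-0.89,0.4,0.14,8.5])

```text
time: 11.95
eef_pos: [0.791, -0.2886, 0.1768]
tcp_rot: [0.954, -0.293, 0.062, -0.015]
contact_force: [0.3, -0.5, 0.4]
opening: 0.992
```

```bash
python3 - <<'E'
from h import *
st()
E
```

```text
t 11.95 p [ 0.791  -0.2886  0.1768] head -34.41 lean [ 7.29 -0.49] q [-0.485  0.627  1.219  0.056  1.18   0.093] F [ 0.3 -0.5  0.4] op 0.992
```

Call:
send_rows(motion=[0,0,0,0.14,8.5,0,0,0,0.14,8.5,0,0,0,0.14,8.5,0,0,0,0.14,8.5])

```text
time: 12.35
eef_pos: [0.7983, -0.2868, 0.1646]
tcp_rot: [0.829, -0.555, 0.055, -0.034]
contact_force: [0.3, -0.1, 0.4]
opening: 0.998
```

```bash
python3 - <<'E'
from h import *
st()
E
```

```text
t 12.35 p [ 0.7983 -0.2868  0.1646] head -67.75 lean [ 7.43 -0.3 ] q [-0.481  0.649  1.208  0.06   1.167  0.678] F [ 0.3 -0.1  0.4] op 0.998
```

```bash
python3 - <<'E'
from h import *
import pickle
p,d,s=pickle.load(open("scene1.pkl","rb"));W=cloud("scene",d)
q=W.reshape(-1,3);q=q[(q[:,0]<.35)&(q[:,0]>-1.2)&(np.abs(q[:,1])<1.2)]
H=np.full((16,24),np.nan)
for x,y,z in q:
    i=int((x+1.2)//.1);j=int((y+1.2)//.1)
    if 0<=i<16: H[i,j]=np.nanmax([H[i,j],z])
np.set_printoptions(linewidth=220,precision=2,suppress=True)
print(np.arange(-1.2,1.2,.1))
for i in range(15,-1,-1): print(round(-1.2+.1*i,1),H[i])
E
```

```text
[-1.2 -1.1 -1.  -0.9 -0.8 -0.7 -0.6 -0.5 -0.4 -0.3 -0.2 -0.1  0.   0.1  0.2  0.3  0.4  0.5  0.6  0.7  0.8  0.9  1.   1.1]
0.3 [0.19  nan  nan  nan 0.17 0.21 0.12 0.01 0.01 0.01 0.01 0.01 0.01 0.02 0.01 0.01 0.01 0.01 0.01 0.01  nan  nan  nan  nan]
0.2 [0.19  nan  nan  nan 0.21 0.24 0.21 0.01 0.01 0.01 0.01 0.01 0.01 0.01 0.01 0.01 0.01 0.01 0.01 0.01  nan  nan  nan  nan]
0.1 [ 0.19   nan   nan   nan   nan  0.21  0.16  0.01  0.01  0.01  0.01  0.02  0.01  0.01  0.01  0.01  0.01  0.01  0.01  0.01 -0.01   nan   nan   nan]
0.0 [0.19  nan  nan  nan 0.12 0.13 0.13 0.01 0.01 0.01 0.01 0.31 0.31 0.48 0.49 0.01 0.01 0.01 0.01 0.01  nan  nan  nan  nan]
-0.1 [0.19  nan  nan  nan 0.13 0.13 0.13 0.01 0.01 0.01 0.01 0.32 0.31 0.2  0.26 0.01 0.01 0.01 0.01 0.01  nan  nan  nan  nan]
-0.2 [0.18  nan  nan  nan 0.13 0.13 0.13 0.01 0.01 0.01 0.01 0.01  nan 0.01 0.01 0.01 0.01 0.01 0.01 0.01  nan  nan  nan  nan]
-0.3 [0.14  nan  nan  nan  nan 0.12 0.13 0.01 0.01 0.01 0.01  nan  nan 0.01 0.01 0.01 0.01 0.01 0.01 0.01  nan  nan  nan  nan]
-0.4 [0.1 nan nan nan nan nan nan nan nan nan nan nan nan nan nan nan
[... 325 characters left out ...]
.33 -0.53]
-0.7 [ nan  nan  nan  nan  nan  nan  nan  nan  nan  nan 0.19  nan  nan 0.19 0.26 0.29 0.28  nan  nan  nan  nan  nan  nan  nan]
-0.8 [ nan  nan  nan  nan  nan  nan  nan  nan  nan  nan  nan  nan  nan 0.19 0.23  nan  nan  nan  nan  nan  nan  nan  nan  nan]
-0.9 [ nan  nan  nan  nan  nan  nan  nan  nan  nan  nan  nan  nan  nan  nan 0.19  nan  nan  nan  nan  nan  nan  nan  nan  nan]
-1.0 [nan nan nan nan nan nan nan nan nan nan nan nan nan nan nan nan nan nan nan nan nan nan nan nan]
-1.1 [nan nan nan nan nan nan nan nan nan nan nan nan nan nan nan nan nan nan nan nan nan nan nan nan]
-1.2 [nan nan nan nan nan nan nan nan nan nan nan nan nan nan nan nan nan nan nan nan nan nan nan nan]
```

Call:
send_rows(motion=[0,0,-0.5,0.14,8.5,0,0,-0.5,0.14,8.5,0,0,0,0,8.5,0,0,0,0,8.5])

```text
time: 12.75
eef_pos: [0.7996, -0.2857, 0.1649]
tcp_rot: [0.741, -0.669, 0.049, -0.043]
contact_force: [0.2, -0.5, -0.3]
opening: 0.987
```

```bash
python3 - <<'E'
from h import *
st()
E
```

```text
t 12.75 p [ 0.7996 -0.2857  0.1649] head -84.22 lean [ 7.42 -0.12] q [-0.479  0.652  1.204  0.063  1.171  0.968] F [ 0.2 -0.5 -0.3] op 0.987
```

Call:
send_rows(motion=[0,0,0,0,8.5,0,0,0,0,8.5,0,0,0,0,8.5,0,0,0,0,8.5])

```text
time: 13.15
eef_pos: [0.7999, -0.2854, 0.162]
tcp_rot: [0.742, -0.667, 0.048, -0.043]
contact_force: [-0.1, 0.4, 0.1]
opening: 0.998
```

```bash
python3 - <<'E'
from h import *
st()
E
```

```text
t 13.15 p [ 0.7999 -0.2854  0.162 ] head -83.93 lean [ 7.36 -0.05] q [-0.479  0.655  1.204  0.064  1.169  0.963] F [-0.1  0.4  0.1] op 0.998
```

Call:
send_rows(motion=[0,0,-5,0,8.5,0,0,-5,0,8.5,0,0,-5,0,8.5,0,0,-5,0,8.5,0,0,0,0,8.5,0,0,0,0,8.5])

```text
time: 13.75
eef_pos: [0.7727, -0.2851, 0.3644]
tcp_rot: [0.743, -0.666, 0.046, -0.042]
contact_force: [-0.2, 0.4, -1.0]
opening: 0.998
```

```bash
python3 - <<'E'
from h import *
st()
E
```

```text
t 13.75 p [ 0.7727 -0.2851  0.3644] head -83.82 lean [7.1  0.08] q [-0.495  0.509  1.053  0.06   1.471  0.965] F [-0.2  0.4 -1. ] op 0.998
```

Call:
send_rows(motion=[0,0,0,0,8.5,0,0,0,0,8.5,0,0,0,0,8.5,0,0,0,0,8.5])

```text
time: 14.15
eef_pos: [0.7722, -0.2847, 0.3601]
tcp_rot: [0.743, -0.666, 0.043, -0.041]
contact_force: [-0.2, 0.2, 0.1]
opening: 0.999
```

```bash
python3 - <<'E'
from h import *
s=st();print(s["joint_efforts"])
plan([0.56,-.25,.35],-84,8.5,12,vmax=4.5)
E
```

```text
t 14.15 p [ 0.7722 -0.2847  0.3601] head -83.79 lean [6.83 0.22] q [-0.495  0.511  1.058  0.06   1.47   0.964] F [-0.2  0.2  0.1] op 0.999
[ 6.88115222e-03 -5.11860430e+01 -3.14284873e+01  1.33503615e-01
 -2.26930026e-01  2.83663746e-05]
5 [-1.2, 4.32, -0.32, 0.004, 8.5, -1.19, 4.33, -0.32, -0.0, 8.5, -1.19, 4.33, -0.31, -0.0, 8.5, -1.18, 4.33, -0.32, -0.0, 8.5, -0.93, 3.39, -0.25, -0.0, 8.5]
end [ 0.56 -0.25  0.35] -84.02
```

```bash
python3 - <<'E'
from h import *
plan([0.92,-.05,.42],-84,8.5,12,vmax=4.5)
E
```

```text
7 [-3.44, -2.83, -0.65, 0.004, 8.5, -3.45, -2.82, -0.65, -0.0, 8.5, -3.45, -2.82, -0.65, -0.0, 8.5, -3.45, -2.82, -0.65, -0.0, 8.5, -3.45, -2.82, -0.65, -0.0, 8.5, -3.45, -2.81, -0.65, -0.0, 8.5, -1.05, -0.86, -0.19, -0.0, 8.5]
end [ 0.92 -0.05  0.42] -84.02
```

Call:
send_rows(motion=[-3.44,-2.83,-0.9,0,8.5,-3.44,-2.83,-0.9,0,8.5,-3.44,-2.83,-0.9,0,8.5,-3.44,-2.83,-0.7,0,8.5,-3.44,-2.83,-0.7,0,8.5,-3.44,-2.83,-0.7,0,8.5,-1,-0.8,0,0,8.5])

```text
time: 14.85
eef_pos: [0.9224, -0.047, 0.4134]
tcp_rot: [0.741, -0.67, 0.034, -0.037]
contact_force: [-0.4, -0.4, -0.7]
opening: 0.995
```

```bash
python3 - <<'E'
from h import *
s=st()
E
```

```text
t 14.85 p [ 0.9224 -0.047   0.4134] head -84.21 lean [5.76 0.52] q [-0.167  0.859  0.443  0.026  1.741  1.308] F [-0.4 -0.4 -0.7] op 0.995
```

Call:
send_rows(motion=[0,0,0,0,8.5,0,0,0,0,8.5,0,0,0,0,8.5,0,0,0,0,8.5,0,0,0,0,8.5,0,0,0,0,8.5])

```text
time: 15.45
eef_pos: [0.922, -0.0492, 0.4077]
tcp_rot: [0.741, -0.67, 0.031, -0.035]
contact_force: [-0.4, -0.4, -0.1]
opening: 0.988
```

```bash
python3 - <<'E'
from h import *
s=st()
E
```

```text
t 15.45 p [ 0.922  -0.0492  0.4077] head -84.3 lean [5.32 0.53] q [-0.17   0.861  0.45   0.025  1.74   1.307] F [-0.4 -0.4 -0.1] op 0.988
```

Call:
send_rows(motion=[-3,0,-0.1,0,8.5,-3,0,-0.1,0,8.5,-3,0,-0.1,0,8.5,-3,0,-0.1,0,8.5,-3,0,-0.1,0,8.5,-2,0,-0.1,0,8.5,0,0,-0.1,0,8.5,0,0,-0.1,0,8.5,0,0,-0.1,0,8.5,0,0,-0.1,0,8.5,0,0,-0.1,0,8.5,0,0,-0.1,0,8.5])

```text
time: 16.65
eef_pos: [0.9041, 0.1094, 0.4231]
tcp_rot: [0.735, -0.677, 0.034, -0.034]
contact_force: [0.0, -0.0, 0.7]
opening: 0.997
```

```bash
python3 - <<'E'
from h import *
s=st()
E
```

```text
t 16.65 p [0.9041 0.1094 0.4231] head -85.31 lean [5.49 0.26] q [0.008 0.815 0.496 0.004 1.735 1.498] F [ 0.  -0.   0.7] op 0.997
```

Call:
send_rows(motion=[0,0,0,0,8.5,0,0,0,0,8.5,0,0,0,0,8.5,0,0,0,0,8.5])

```text
time: 17.05
eef_pos: [0.9043, 0.1077, 0.4229]
tcp_rot: [0.734, -0.677, 0.034, -0.034]
contact_force: [-0.0, -0.2, -0.7]
opening: 0.996
```

```bash
python3 - <<'E'
from h import *
s=st();print(s["joint_efforts"],s["dq"])
E
```

```text
t 17.05 p [0.9043 0.1077 0.4229] head -85.41 lean [5.48 0.23] q [0.007 0.816 0.495 0.003 1.735 1.498] F [-0.  -0.2 -0.7] op 0.996
[-9.40438849e-02 -5.95569777e+01 -3.04144585e+01  3.33497723e-03
 -2.11354131e-01  4.19404091e-05] [-2.66326161e-04  6.11523486e-04  6.94576286e-04 -8.33219775e-04
  3.55072910e-05 -3.96007399e-04]
```

Call:
send_rows(motion=[0,-4,0,0,8.5,0,-4,0,0,8.5,0,-4,0,0,8.5,0,-4,0,0,8.5])

```text
time: 17.45
eef_pos: [0.9631, 0.1103, 0.3801]
tcp_rot: [0.734, -0.676, 0.044, -0.049]
contact_force: [-0.2, -0.2, 2.0]
opening: 0.994
```

```bash
python3 - <<'E'
from h import *
s=st();print(s["joint_efforts"],s["dq"])
E
```

```text
t 17.45 p [0.9631 0.1103 0.3801] head -85.32 lean [7.53 0.67] q [0.007 1.037 0.211 0.011 1.761 1.499] F [-0.2 -0.2  2. ] op 0.994
[-4.82798740e-02 -6.31689119e+01 -2.89960241e+01  7.80342787e-03
 -1.32944179e-01  3.48571179e-03] [-0.0071221   0.14354875 -0.01953184  0.02544702 -0.30160804 -0.0066414 ]
```

```bash
python3 - <<'E'
from h import *
plan([0.92,.11,.46],-85.3,8.5,12,vmax=4.5)
print(R.from_quat(ctrl.get_state()["tcp_rot"]).as_matrix().T)
E
```

```text
3 [-0.16, 1.59, -4.21, -0.0, 8.5, -0.17, 1.59, -4.21, -0.0, 8.5, -0.0, 0.03, -0.07, -0.0, 8.5]
end [0.92 0.11 0.46] -85.32
[[ 8.15418110e-02 -9.96669459e-01 -9.61010178e-04]
 [-9.87960333e-01 -8.07020117e-02 -1.31990778e-01]
 [ 1.31473621e-01  1.17122070e-02 -9.91250478e-01]]
```

Call:
send_rows(motion=[0,1.5,-4.5,0,8.5,0,2,-4.5,0,8.5,-0.5,4.5,0,0,8.5,-0.5,4.7,0,0,8.5,-0.5,4.7,0,0,8.5,-0.5,4.7,0,0,8.5,-0.5,4.7,0,0,8.5,-0.5,4.7,0,0,8.5,-0.5,4.7,0,0,8.5,-0.5,4.7,0,0,8.5])

```text
time: 18.45
eef_pos: [0.5612, 0.1149, 0.4108]
tcp_rot: [0.733, -0.677, 0.044, -0.049]
contact_force: [0.6, -0.2, 1.0]
opening: 0.996
```

```bash
python3 - <<'E'
from h import *
st()
plan([0.41,.14,.25],-85.3,8.5,12,vmax=4.5)
E
```

```text
t 18.45 p [0.5612 0.1149 0.4108] head -85.41 lean [7.55 0.7 ] q [ 0.021 -0.095  1.67   0.01   1.433  1.511] F [ 0.6 -0.2  1. ] op 0.996
5 [-0.75, 3.42, 2.83, -0.002, 8.5, -0.75, 3.42, 2.83, 0.0, 8.5, -0.75, 3.41, 2.83, 0.0, 8.5, -0.76, 3.42, 2.83, 0.0, 8.5, -0.7, 3.19, 2.65, 0.0, 8.5]
end [0.41 0.14 0.25] -85.3
```

Call:
send_rows(motion=[-0.7,3.4,2.8,0,8.5,-0.7,3.4,2.8,0,8.5,-0.7,3.4,2.8,0,8.5,-0.7,3.4,2.8,0,8.5,-0.7,3.4,2.8,0,8.5,0,2,0,0,8.5])

```text
time: 19.05
eef_pos: [0.3823, 0.138, 0.2479]
tcp_rot: [0.733, -0.676, 0.053, -0.058]
contact_force: [-0.3, -0.1, 0.6]
opening: 0.991
```

```bash
python3 - <<'E'
from h import *
st()
E
```

```text
t 19.05 p [0.3823 0.138  0.2479] head -85.32 lean [8.97 0.81] q [ 9.600e-02 -4.700e-01  2.254e+00 -1.000e-03  1.200e+00  1.586e+00] F [-0.3 -0.1  0.6] op 0.991
```

Call:
send_rows(motion=[0,2.5,0.1,0,8.5,0,2.5,0.1,0,8.5,0,2.5,0.1,0,8.5])

```text
time: 19.35
eef_pos: [0.3063, 0.1322, 0.2336]
tcp_rot: [0.733, -0.675, 0.055, -0.061]
contact_force: [-1.2, 0.2, 0.5]
opening: 0.995
```

```bash
python3 - <<'E'
from h import *
st()
E
```

```text
t 19.35 p [0.3063 0.1322 0.2336] head -85.25 lean [9.31 0.87] q [ 1.010e-01 -7.050e-01  2.412e+00 -1.000e-03  1.271e+00  1.590e+00] F [-1.2  0.2  0.5] op 0.995
```

Call:
send_rows(motion=[0,2.5,0,0,8.5,0,2.5,0,0,8.5,0,2.5,0,0,8.5,0,2.5,0,0,8.5])

```text
time: 19.75
eef_pos: [0.2381, 0.1452, 0.2411]
tcp_rot: [0.733, -0.676, 0.054, -0.051]
contact_force: [0.8, -0.1, 0.7]
opening: 0.996
```

```bash
python3 - <<'E'
from h import *
st()
E
```

```text
t 19.75 p [0.2381 0.1452 0.2411] head -85.47 lean [8.53 0.12] q [ 0.204 -0.896  2.482 -0.029  1.409  1.698] F [ 0.8 -0.1  0.7] op 0.996
```

Call:
send_rows(motion=[0,2.5,0,0,8.5,0,2.5,0,0,8.5,0,2.5,0,0,8.5,0,2.5,0,0,8.5])

```text
time: 20.15
eef_pos: [0.1869, 0.1859, 0.2398]
tcp_rot: [0.731, -0.679, 0.055, -0.033]
contact_force: [-0.4, 0.3, -0.9]
opening: 0.995
```

```bash
python3 - <<'E'
from h import *
st()
E
```

```text
t 20.15 p [0.1869 0.1859 0.2398] head -85.86 lean [ 7.16 -1.52] q [ 0.471 -0.896  2.483 -0.081  1.455  1.973] F [-0.4  0.3 -0.9] op 0.995
```

```bash
python3 - <<'E'
from h import *
plan([0.42,.03,.12],-86,8.5,12,vmax=4.5)
E
```

```text
7 [2.48, -3.01, 2.24, 0.002, 8.5, 2.47, -3.02, 2.25, 0.0, 8.5, 2.47, -3.02, 2.24, 0.0, 8.5, 2.47, -3.02, 2.25, 0.0, 8.5, 2.47, -3.01, 2.24, 0.0, 8.5, 2.47, -3.01, 2.24, 0.0, 8.5, 1.93, -2.35, 1.75, 0.0, 8.5]
end [0.42 0.03 0.12] -85.97
```

Call:
send_rows(motion=[2.5,-3,1.5,0,8.5,2.5,-3,1.8,0,8.5,2.5,-3,2,0,8.5,2.5,-3,2,0,8.5,2.5,-3,2,0,8.5,2.5,-3,2,0,8.5,2,-2.3,1.8,0,8.5,0,0,0,0,8.5])

```text
time: 20.95
eef_pos: [0.4316, 0.0443, 0.1527]
tcp_rot: [0.746, -0.661, 0.065, -0.048]
contact_force: [-0.3, -0.8, -0.9]
opening: 0.997
```

```bash
python3 - <<'E'
from h import *
st()
plan([0.34,.03,.1],-86,8.5,12,vmax=3)
E
```

```text
t 20.95 p [0.4316 0.0443 0.1527] head -83.17 lean [ 9.17 -0.76] q [-0.138 -0.288  2.306  0.011  0.962  1.306] F [-0.3 -0.8 -0.9] op 0.997
4 [0.04, 2.81, 1.06, 0.049, 8.5, 0.18, 2.8, 1.06, 0.001, 8.5, 0.19, 2.8, 1.05, 0.0, 8.5, 0.1, 1.56, 0.59, 0.0, 8.5]
end [0.34 0.03 0.1 ] -86.0
```

Call:
send_rows(motion=[0,2.8,0.9,0.03,8.5,0.1,2.8,0.9,0,8.5,0.2,2.8,0.8,0,8.5,0.1,2,0.5,0,8.5,0,2,0.2,0,8.5,0,2,0.2,0,8.5])

```text
time: 21.55
eef_pos: [0.3548, 0.0319, 0.1255]
tcp_rot: [0.737, -0.673, 0.056, -0.038]
contact_force: [0.6, 0.1, 0.3]
opening: 0.994
```

```bash
python3 - <<'E'
from h import *
st()
E
```

```text
t 21.55 p [0.3548 0.0319 0.1255] head -84.92 lean [ 7.72 -1.11] q [-0.203 -0.474  2.484  0.01   0.996  1.272] F [0.6 0.1 0.3] op 0.994
```

Call:
send_rows(motion=[0,2.5,0.2,0,8.5,0,2.5,0.2,0,8.5,0,2.5,0.2,0,8.5,0,2.5,0.2,0,8.5])

```text
time: 21.95
eef_pos: [0.3319, 0.0328, 0.1421]
tcp_rot: [0.738, -0.674, 0.036, -0.016]
contact_force: [0.6, 0.1, 0.5]
opening: 0.993
```

```bash
python3 - <<'E'
from h import *
st()
E
```

```text
t 21.95 p [0.3319 0.0328 0.1421] head -84.83 lean [ 4.35 -1.42] q [-0.202 -0.534  2.484 -0.01   1.112  1.282] F [0.6 0.1 0.5] op 0.993
```

Call:
send_rows(motion=[0,2.5,0.2,0,8.5,0,2.5,0.2,0,8.5,0,2.5,0.2,0,8.5,0,2.5,0.2,0,8.5,0,2.5,0.2,0,8.5])

```text
time: 22.45
eef_pos: [0.2938, 0.0334, 0.1789]
tcp_rot: [0.738, -0.674, 0.014, 0.009]
contact_force: [0.5, -0.5, 0.8]
opening: 0.996
```

```bash
python3 - <<'E'
from h import *
st()
plan([0.12,-.42,.2],-85,8.5,12,vmax=4.5)
E
```

```text
t 22.45 p [0.2938 0.0334 0.1789] head -84.81 lean [ 0.5  -1.81] q [-0.209 -0.664  2.484 -0.03   1.307  1.279] F [ 0.5 -0.5  0.8] op 0.996
11 [4.04, 1.98, -0.08, 0.003, 8.5, 4.04, 1.97, -0.08, 0.0, 8.5, 4.04, 1.97, -0.08, 0.0, 8.5, 4.04, 1.97, -0.08, 0.0, 8.5, 4.05, 1.97, -0.07, 0.0, 8.5, 4.04, 1.97, -0.08, 0.0, 8.5, 4.05, 1.97, -0.07, 0.0, 8.5, 4.04, 1.97, -0.08, 0.0, 8.5, 4.04, 1.97, -0.07, 0.0, 8.5, 4.05, 1.97, -0.07, 0.0, 8.5, 3.25, 1.59, -0.07, 0.0, 8.5]
end [ 0.12 -0.42  0.2 ] -84.98
```

Call:
send_rows(motion=[4,0.2,0,0,8.5,4,0.5,0,0,8.5,4,1,0,0,8.5,4,1.2,0,0,8.5,4,1.5,0,0,8.5,4,1.5,0,0,8.5,4,1.5,0,0,8.5])

```text
time: 23.15
eef_pos: [0.2468, -0.2566, 0.1923]
tcp_rot: [0.745, -0.667, 0.017, 0.008]
contact_force: [1.3, 0.4, 0.1]
opening: 0.997
```

```bash
python3 - <<'E'
from h import *
st()
E
```

```text
t 23.15 p [ 0.2468 -0.2566  0.1923] head -83.66 lean [ 0.87 -1.95] q [-1.091e+00 -4.890e-01  2.362e+00 -2.000e-03  1.231e+00  3.700e-01] F [1.3 0.4 0.1] op 0.997
```

Call:
send_rows(motion=[-2.3,0.9,0,0,8.5,-2.3,0.9,0,0,8.5,-2.3,0.9,0,0,8.5,-2.3,0.9,0,0,8.5,-2.3,0.9,0,0,8.5])

```text
time: 23.65
eef_pos: [0.2092, -0.1692, 0.2124]
tcp_rot: [0.74, -0.673, -0.002, 0.006]
contact_force: [0.5, 0.2, -0.8]
opening: 0.997
```

```bash
python3 - <<'E'
from h import *
st()
E
```

```text
t 23.65 p [ 0.2092 -0.1692  0.2124] head -84.57 lean [-0.62 -0.36] q [-1.052 -0.791  2.484 -0.013  1.449  0.425] F [ 0.5  0.2 -0.8] op 0.997
```

Call:
send_rows(motion=[-2.2,1.2,0,0,8.5,-1,0.5,0,0,8.5])

```text
time: 23.85
eef_pos: [0.2029, -0.1479, 0.2302]
tcp_rot: [0.74, -0.673, -0.007, 0.007]
contact_force: [0.2, -0.6, -0.4]
opening: 0.996
```

```bash
python3 - <<'E'
from h import *
st()
plan([0.5,-.25,.2],-86,8.5,12,vmax=3.5)
E
```

```text
t 23.85 p [ 0.2029 -0.1479  0.2302] head -84.57 lean [-1.14 -0.  ] q [-1.025 -0.862  2.483 -0.017  1.531  0.452] F [ 0.2 -0.6 -0.4] op 0.996
10 [1.44, -3.18, 0.27, 0.025, 8.5, 1.36, -3.21, 0.27, 0.0, 8.5, 1.36, -3.21, 0.27, 0.0, 8.5, 1.36, -3.21, 0.27, 0.0, 8.5, 1.36, -3.21, 0.27, 0.0, 8.5, 1.36, -3.21, 0.27, 0.0, 8.5, 1.36, -3.22, 0.27, 0.0, 8.5, 1.36, -3.22, 0.27, 0.0, 8.5, 1.35, -3.22, 0.26, 0.0, 8.5, 0.03, -0.05, 0.01, 0.0, 8.5]
end [ 0.5  -0.25  0.2 ] -86.0
```

Call:
send_rows(motion=[1.4,-3.2,0.25,0.025,8.5,1.4,-3.2,0.25,0,8.5,1.4,-3.2,0.25,0,8.5,1.4,-3.2,0.25,0,8.5,1.4,-3.2,0.25,0,8.5,1.4,-3.2,0.25,0,8.5,1.4,-3.2,0.25,0,8.5,1.4,-3.2,0.25,0,8.5,1.3,-3.2,0.25,0,8.5,0,0,0,0,8.5])

```text
time: 24.85
eef_pos: [0.5115, -0.2565, 0.2059]
tcp_rot: [0.731, -0.683, -0.001, 0.011]
contact_force: [-0.4, 0.3, -0.3]
opening: 0.997
```

```bash
python3 - <<'E'
from h import *
import pickle
st()
s=ctrl.get_state();p,d=cams.read_camera("wrist");pickle.dump((p,d,s),open("w9.pkl","wb"));cv2.imwrite("pics/w9.png",p[:,:,::-1])
r=spotter.trace("narrow","wrist");W=cloud("wrist",d,s)
for o in r[:1]:
    print(o["conf"],o["bbox"])
    mm=cv2.dilate(o["mask"].astype(np.uint8),np.ones((5,5)))>0
    q=W[mm];q=q[~np.isnan(q[:,0])]
    fl=q[(q[:,2]>0.006)&(q[:,2]<.06)];hub=q[(q[:,2]>0.034)&(q[:,2]<.06)]
    print(cv2.minEnclosingCircle(fl[:,:2].astype(np.float32)),cv2.minAreaRect((hub[:,:2]*1000).astype(np.float32)),np.median(hub[:,2]))
st()
E
```

```text
t 24.85 p [ 0.5115 -0.2565  0.2059] head -86.08 lean [-0.88 -0.83] q [-0.633  0.088  1.853 -0.022  1.204  0.878] F [-0.4  0.3 -0.3] op 0.997
0.95 [277.2, 67.5, 81.9, 78.8]
((0.5845937728881836, -0.24651603400707245), 0.0460762083530426) ((578.8034057617188, -247.03126525878906), (60.48740768432617, 49.16851806640625), 2.9426615238189697) 0.04256124318174731
t 24.95 p [ 0.509  -0.2554  0.2064] head -86.1 lean [-0.95 -0.8 ] q [-0.634  0.082  1.859 -0.023  1.206  0.877] F [ 0.  -0.2 -0.7] op 0.995
```

View pics/w9.png

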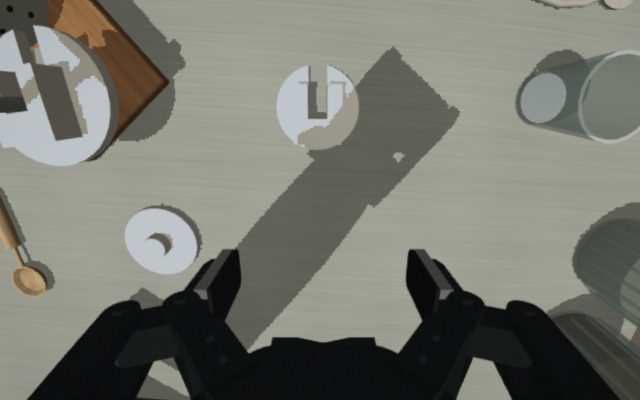

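```bash
python3 - <<'E'
from h import *
plan([0.549,-.2473,.024],-87,8.5,12,vmax=2.5)
E
```

```text
8 [-0.1, -0.58, 2.43, 0.016, 8.5, -0.11, -0.58, 2.43, -0.0, 8.5, -0.11, -0.58, 2.43, -0.0, 8.5, -0.11, -0.58, 2.43, -0.0, 8.5, -0.12, -0.59, 2.43, -0.0, 8.5, -0.11, -0.58, 2.43, -0.0, 8.5, -0.12, -0.59, 2.43, -0.0, 8.5, -0.05, -0.28, 1.15, -0.0, 8.5]
end [ 0.5491 -0.2473  0.024 ] -87.02
```

Call:
send_rows(motion=[-0.1,-0.6,2.4,0.016,8.5,-0.1,-0.6,2.4,0,8.5,-0.1,-0.6,2.4,0,8.5,-0.1,-0.6,2.4,0,8.5,-0.1,-0.5,2.4,0,8.5,-0.1,-0.5,2.4,0,8.5])

```text
time: 25.55
eef_pos: [0.5381, -0.2504, 0.0659]
tcp_rot: [0.724, -0.69, 0.004, 0.011]
contact_force: [-0.7, 0.4, 1.5]
opening: 0.996
```

```bash
python3 - <<'E'
from h import *
st()
plan([0.549,-.2473,.024],-87,8.5,12,vmax=1.5)
E
```

```text
t 25.55 p [ 0.5381 -0.2504  0.0659] head -87.19 lean [-0.49 -1.23] q [-0.597  0.298  1.891 -0.028  0.948  0.941] F [-0.7  0.4  1.5] op 0.996
3 [-0.12, -0.4, 1.44, -0.003, 8.5, -0.12, -0.39, 1.44, -0.0, 8.5, -0.1, -0.35, 1.29, -0.0, 8.5]
end [ 0.549  -0.2473  0.024 ] -87.02
```

Call:
send_rows(motion=[-0.12,-0.4,1.45,0,8.5,-0.12,-0.4,1.45,0,8.5,-0.1,-0.35,1.2,0,8.5])

```text
time: 25.85
eef_pos: [0.5467, -0.2461, 0.0227]
tcp_rot: [0.724, -0.69, 0.003, 0.011]
contact_force: [0.4, -0.4, -0.0]
opening: 0.996
```

```bash
python3 - <<'E'
from h import *
st()
plan([0.549,-.2473,.024],-87,8.5,12,vmax=1.5)
E
```

```text
t 25.85 p [ 0.5467 -0.2461  0.0227] head -87.24 lean [-0.61 -1.17] q [-0.582  0.377  1.884 -0.03   0.879  0.959] F [ 0.4 -0.4 -0. ] op 0.996
1 [0.13, -0.22, -0.13, -0.004, 8.5]
end [ 0.549  -0.2473  0.024 ] -87.02
```

Call:
send_rows(motion=[0.1,-0.25,-0.05,0,4.5,0,0,0,0,4.5,0,0,0,0,4.5,0,0,0,0,4.5], grip_force=90)

```text
time: 26.25
eef_pos: [0.5498, -0.2478, 0.0244]
tcp_rot: [0.724, -0.69, 0.003, 0.012]
contact_force: [0.3, -0.2, -3.5]
opening: 0.556
```

```bash
python3 - <<'E'
from h import *
st()
E
```

```text
t 26.25 p [ 0.5498 -0.2478  0.0244] head -87.23 lean [-0.63 -1.23] q [-0.582  0.38   1.875 -0.031  0.884  0.961] F [ 0.3 -0.2 -3.5] op 0.556
```

Call:
send_rows(motion=[0,0,-1,0,4.5,0,0,-3,0,4.5,0,0,-3,0,4.5,0,0,-3,0,4.5,0,0,-3,0,4.5])

```text
time: 26.75
eef_pos: [0.545, -0.2406, 0.1508]
tcp_rot: [0.724, -0.69, -0.008, 0.013]
contact_force: [0.0, -0.0, -4.3]
opening: 0.556
```

```bash
python3 - <<'E'
from h import *
st()
s=ctrl.get_state();p,d=cams.read_camera("wrist");cv2.imwrite("pics/w10.png",p[:,:,::-1])
plan([0.665,-.125,.17],43,4.5,12,vmax=3,wmax=.14)
E
```

```text
t 26.75 p [ 0.545  -0.2406  0.1508] head -87.23 lean [-1.66 -0.49] q [-0.576  0.204  1.829 -0.025  1.128  0.957] F [ 0.  -0.  -4.3] op 0.556
12 [-2.01, -2.21, -0.3, -0.14, 4.5, -1.68, -2.47, -0.3, -0.14, 4.5, -1.32, -2.68, -0.3, -0.14, 4.5, -0.94, -2.83, -0.3, -0.14, 4.5, -0.54, -2.94, -0.29, -0.14, 4.5, -0.06, -1.59, -0.16, -0.14, 4.5, -0.0, -0.0, -0.0, -0.14, 4.5, 0.0, -0.0, -0.0, -0.14, 4.5, 0.0, -0.0, -0.0, -0.14, 4.5, 0.0, -0.0, -0.0, -0.14, 4.5, 0.0, -0.0, -0.0, -0.14, 4.5, 0.0, -0.0, -0.0, -0.14, 4.5]
end [ 0.665 -0.125  0.17 ] 9.02
```

View pics/w10.png

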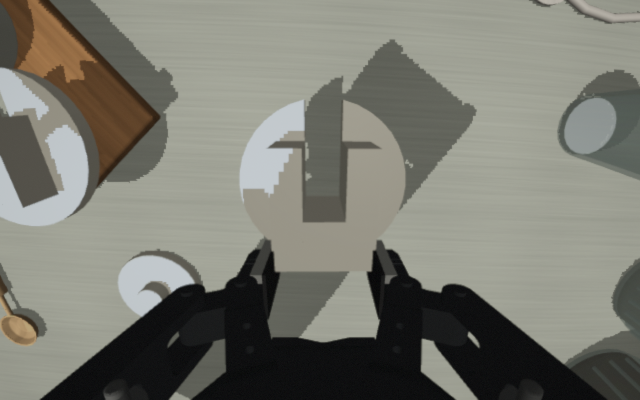

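Call:
send_rows(motion=[-2,-2.2,-0.3,-0.14,4.5,-1.7,-2.5,-0.3,-0.14,4.5,-1.3,-2.7,-0.3,-0.14,4.5,-0.9,-2.8,-0.3,-0.14,4.5,-0.5,-2.9,-0.3,-0.14,4.5,-0.1,-1.6,-0.2,-0.14,4.5,0,0,0,-0.14,4.5,0,0,0,-0.14,4.5,0,0,0,-0.14,4.5,0,0,0,-0.14,4.5,0,0,0,-0.14,4.5,0,0,0,-0.14,4.5])

```text
time: 28.0
eef_pos: [0.6632, -0.1163, 0.1615]
tcp_rot: [0.993, 0.114, -0.015, 0.004]
contact_force: [0.1, -0.2, -3.5]
opening: 0.555
```

```bash
python3 - <<'E'
from h import *
st()
plan([0.665,-.125,.16],43,4.5,12,vmax=3,wmax=.14)
E
```

```text
t 28.0 p [ 0.6632 -0.1163  0.1615] head 13.08 lean [-1.6  -0.68] q [-0.317  0.356  1.621 -0.022  1.188 -0.536] F [ 0.1 -0.2 -3.5] op 0.555
4 [-0.01, 0.89, 0.16, -0.14, 4.5, -0.0, 0.0, -0.0, -0.14, 4.5, -0.0, -0.0, -0.0, -0.14, 4.5, -0.0, -0.0, -0.0, -0.102, 4.5]
end [ 0.665 -0.125  0.16 ] 43.0
```

Call:
send_rows(motion=[0,0.8,0.1,-0.14,4.5,0,0,0,-0.14,4.5,0,0,0,-0.14,4.5,0,0,0,-0.09,4.5])

```text
time: 28.4
eef_pos: [0.6626, -0.1231, 0.155]
tcp_rot: [0.928, 0.372, -0.017, -0.001]
contact_force: [-0.7, 0.7, -4.7]
opening: 0.553
```

```bash
python3 - <<'E'
from h import *
import pickle
s=st()
a=[]
for n in ["top","scene"]:
    s=ctrl.get_state();p,d=cams.read_camera(n);pickle.dump((p,d,s),open(f"{n}11.pkl","wb"))
    o=[p[110:260,260:440],p[90:240,220:400]][n=="scene"]
    a.append(cv2.resize(o[:,:,::-1],None,fx=3,fy=3,interpolation=cv2.INTER_CUBIC))
    yaw=np.radians(133.);c0=s["eef_pos"][:2]+.0343*np.array([np.cos(yaw),np.sin(yaw)])
    W=cloud(n,d);m=(W[...,2]>.12)&(W[...,2]<.165)&(np.hypot(W[...,0]-c0[0],W[...,1]-c0[1])<.055)
    q=W[m];print(n,"exp",c0,len(q),cv2.minEnclosingCircle(q[:,:2].astype(np.float32)))
    A=np.c_[q[:,:2]-c0,np.ones(len(q))]
    for k in range(4):
        c=np.linalg.lstsq(A,q[:,2],rcond=None)[0];e=np.abs(A@c-q[:,2]);A,q=A[e<.004],q[e<.004]
    print("plane z,slopes deg",c[2],np.degrees(c[:2]),len(q))
cv2.imwrite("pics/c11.png",cv2.resize(np.hstack(a),(800,333)))
st()
E
```

```text
t 28.4 p [ 0.6626 -0.1231  0.155 ] head 43.66 lean [-1.87 -0.56] q [-0.327  0.366  1.62  -0.021  1.183 -1.08 ] F [-0.7  0.7 -4.7] op 0.553
top exp [ 0.63924628 -0.09800957] 0 ((0.0, 0.0), 0.0)
plane z,slopes deg 0.0 [0. 0.] 0
scene exp [ 0.63896834 -0.09794965] 463 ((0.638877272605896, -0.09763466566801071), 0.04956788569688797)
plane z,slopes deg 0.14945392420648945 [ -5.81406733 -10.07581375] 213
t 28.5 p [ 0.6625 -0.123   0.1548] head 43.38 lean [-1.9  -0.55] q [-0.326  0.366  1.62  -0.021  1.184 -1.075] F [-0.9 -0.  -4.7] op 0.561
```

View pics/c11.png

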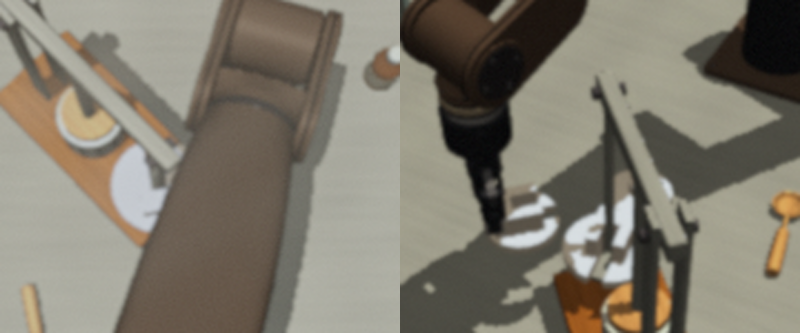

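```bash
python3 - <<'E'
from h import *
s=ctrl.get_state()
Rg=R.from_quat([0.724,-0.69,0.003,0.012]);Rn=R.from_quat(s["tcp_rot"]);D=Rn*Rg.inv()
n=D.apply([0,0,1]);print("weight normal tilt deg",np.degrees(n[:2]))
xw=D.apply([np.cos(np.radians(3)),np.sin(np.radians(3)),0]);print("yaw",np.degrees(np.arctan2(xw[1],xw[0])))
yaw=np.arctan2(xw[1],xw[0]);u=np.array([np.cos(yaw),np.sin(yaw)])
rod=np.array([.5747,-.0078])
off=.0343
for a in [.100,.053]:
    g=rod-u*a;print(a,g)
plan([*(rod-u*.098),.150],43.4,4.5,12,vmax=2)
E
```

```text
weight normal tilt deg [3.2892803  0.82510603]
yaw 133.56316444769365
0.1 [ 0.64361538 -0.08026151]
0.053 [ 0.61122515 -0.0462046 ]
3 [0.65, -1.88, 0.21, -0.0, 4.5, 0.64, -1.88, 0.21, -0.0, 4.5, 0.29, -0.83, 0.09, -0.0, 4.5]
end [ 0.6423 -0.0788  0.15  ] 43.38
```

```bash
python3 - <<'E'
from h import *
u=np.array([np.cos(np.radians(133.5)),np.sin(np.radians(133.5))]);rod=np.array([.5747,-.009])
plan([*(rod-u*.098),.150],43.4,4.5,12,vmax=2)
E
```

```text
3 [0.62, -1.89, 0.21, -0.0, 4.5, 0.62, -1.89, 0.22, -0.0, 4.5, 0.24, -0.73, 0.08, -0.0, 4.5]
end [ 0.6421 -0.0801  0.15  ] 43.38
```

Call:
send_rows(motion=[0.6,-1.9,0.2,0,4.5,0.6,-1.9,0.2,0,4.5,0.2,-0.7,0,0,4.5])

```text
time: 28.8
eef_pos: [0.6406, -0.08, 0.1492]
tcp_rot: [0.931, 0.366, -0.017, -0.002]
contact_force: [-0.1, -0.3, -4.5]
opening: 0.555
```

```bash
python3 - <<'E'
from h import *
import pickle
s=st()
a=[]
for n in ["wrist","scene"]:
    s=ctrl.get_state();p,d=cams.read_camera(n);pickle.dump((p,d,s),open(f"{n}12.pkl","wb"))
    o=p if n=="wrist" else p[90:240,210:450]
    a.append(cv2.resize(o[:,:,::-1],(640,400),interpolation=cv2.INTER_CUBIC))
cv2.imwrite("pics/c12.png",cv2.resize(np.vstack(a),(480,600)))
u=np.array([np.cos(np.radians(133.5)),np.sin(np.radians(133.5))]);rod=np.array([.5747,-.009])
plan([*(rod-u*.053),.150],43.4,4.5,12,vmax=1.5)
E
```

```text
t 28.8 p [ 0.6406 -0.08    0.1492] head 42.93 lean [-1.91 -0.55] q [-0.274  0.314  1.698 -0.02   1.159 -1.015] F [-0.1 -0.3 -4.5] op 0.555
3 [0.02, -1.5, 0.01, -0.007, 4.5, 0.03, -1.5, 0.01, 0.0, 4.5, 0.03, -1.46, 0.02, 0.0, 4.5]
end [ 0.6112 -0.0475  0.15  ] 43.4
```

View pics/c12.png

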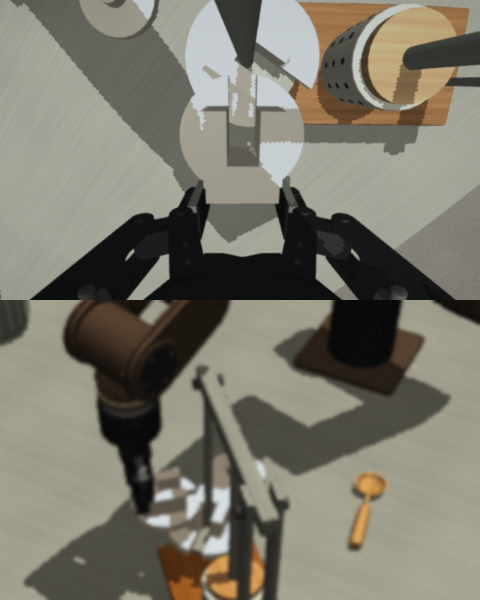

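Call:
send_rows(motion=[0,-1.5,0,-0.005,4.5,0,-1.5,0,0,4.5])

```text
time: 29.1
eef_pos: [0.6219, -0.0599, 0.151]
tcp_rot: [0.93, 0.368, -0.016, 0.001]
contact_force: [-0.7, 0.5, -4.4]
opening: 0.555
```

```bash
python3 - <<'E'
from h import *
import pickle
s=st()
a=[]
for n in ["wrist","scene"]:
    s=ctrl.get_state();p,d=cams.read_camera(n);pickle.dump((p,d,s),open(f"{n}13.pkl","wb"))
    o=p if n=="wrist" else p[90:240,210:450]
    a.append(cv2.resize(o[:,:,::-1],(640,400),interpolation=cv2.INTER_CUBIC))
cv2.imwrite("pics/c13.png",cv2.resize(np.vstack(a),(480,600)))
u=np.array([np.cos(np.radians(133.5)),np.sin(np.radians(133.5))]);rod=np.array([.5747,-.009])
plan([*(rod-u*.053),.150],43.4,4.5,12,vmax=1.5)
E
```

```text
t 29.1 p [ 0.6219 -0.0599  0.151 ] head 43.18 lean [-1.66 -0.73] q [-0.25   0.267  1.754 -0.021  1.146 -0.995] F [-0.7  0.5 -4.4] op 0.555
1 [0.06, -1.49, 0.11, -0.002, 4.5]
end [ 0.6112 -0.0476  0.15  ] 43.38
```

View pics/c13.png

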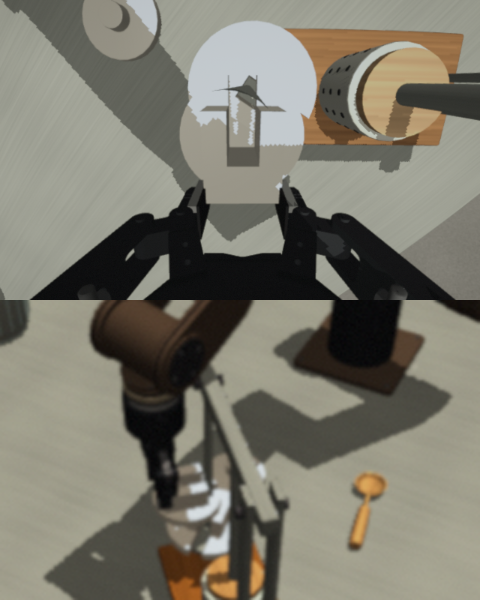

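Call:
send_rows(motion=[0.05,-0.9,0.1,0,4.5,0,-0.5,0.1,0,4.5])

```text
time: 29.4
eef_pos: [0.6122, -0.0488, 0.1497]
tcp_rot: [0.93, 0.368, -0.015, 0.001]
contact_force: [-0.1, 0.1, -4.5]
opening: 0.552
```

```bash
python3 - <<'E'
from h import *
s=st()
print(np.hypot(*(s["eef_pos"][:2]-[.5747,-.009])))
E
```

```text
t 29.4 p [ 0.6122 -0.0488  0.1497] head 43.21 lean [-1.58 -0.77] q [-0.237  0.246  1.782 -0.021  1.138 -0.981] F [-0.1  0.1 -4.5] op 0.552
0.054704268388961044
```

Call:
send_rows(motion=[0.2,-0.35,0.3,0,4.5,0,-0.1,0.3,0,4.5], grip_force=40)

```text
time: 29.6
eef_pos: [0.6116, -0.0443, 0.146]
tcp_rot: [0.93, 0.368, -0.014, 0.002]
contact_force: [-2.2, -1.9, 9.7]
opening: 0.557
```

```bash
python3 - <<'E'
from h import *
s=st()
print(np.hypot(*(s["eef_pos"][:2]-[.5747,-.009])))
E
```

```text
t 29.6 p [ 0.6116 -0.0443  0.146 ] head 43.19 lean [-1.36 -0.83] q [-0.23   0.246  1.789 -0.022  1.126 -0.974] F [-2.2 -1.9  9.7] op 0.557
0.051114288527928466
```

```bash
python3 - <<'E'
from h import *
import pickle
s=st()
for n in ["wrist","scene"]:
    s=ctrl.get_state();p,d=cams.read_camera(n);pickle.dump((p,d,s),open(f"{n}14.pkl","wb"))
    o=p if n=="wrist" else p[100:220,230:390]
    cv2.imwrite(f"pics/{n}14.png",cv2.resize(o[:,:,::-1],(640,480 if n=="scene" else 400),interpolation=cv2.INTER_CUBIC))
st()
W=cloud("scene",d)
m=(W[...,2]>.105)&(W[...,2]<.17)&(np.hypot(W[...,0]-.59,W[...,1]+.02)<.06)
vs,us=np.where(m);print(len(vs))
for v in range(vs.min(),vs.max()+1,2):
    k=[(u,round(float(W[v,u,2])*1000)) for u in range(us.min(),us.max()+1,3) if m[v,u]]
    print(v,k)
E
```

```text
t 29.6 p [ 0.6116 -0.0443  0.146 ] head 43.19 lean [-1.36 -0.83] q [-0.23   0.246  1.789 -0.022  1.126 -0.974] F [-2.2 -1.9  9.7] op 0.557
t 29.7 p [ 0.6117 -0.0444  0.1461] head 43.19 lean [-1.34 -0.83] q [-0.23   0.246  1.789 -0.021  1.126 -0.974] F [-1.2  0.9  4.1] op 0.557
635
174 [(308, 166), (311, 165)]
176 [(308, 167), (311, 165)]
178 [(290, 167), (308, 166), (311, 166), (317, 138)]
180 [(290, 157), (308, 159), (311, 158), (314, 169), (317, 134), (320, 137)]
182 [(308, 149), (311, 150), (314, 162), (317, 138), (320, 136), (323, 136)]
184 [(308, 166), (311, 165), (314, 162), (317, 165), (320, 133), (323, 136)]
186 [(293, 137), (308, 161), (311, 165), (314, 165), (317, 165), (320, 163)]
188 [(293, 137), (308, 165), (311, 166), (314, 162), (317, 159), (320, 157), (323, 119)]
190 [(293, 138), (302, 164), (305, 158), (308, 157), (311, 156), (314, 156), (317, 151), (320, 149), (323, 133)]
192 [(293, 136), (296, 165), (302, 161), (305, 151), (308, 146), (311, 148), (314, 143), (317, 143), (320, 140), (323, 133)]
194 [(293, 126), (296, 158), (299, 157), (302, 159), (305, 145), (308, 143), (311, 140), (314, 137), (317, 134), (320, 135), (323, 136)]
196 [(296, 133), (299, 141), (302, 140), (305, 135), (308, 136), (311, 133), (314, 132), (317, 134), (320, 132), (323, 135)]
198 [(296, 128), (299, 134), (302, 134), (305, 134), (308, 134), (311, 133), (314, 133), (317, 134), (320, 133), (323, 126)]
200 [(299, 131), (302, 135), (305, 135), (308, 133), (311, 135), (314, 135), (317, 132), (320, 126)]
202 [(302, 129), (305, 129), (308, 133), (311, 135), (314, 130), (317, 125), (320, 115)]
204 [(308, 121), (311, 118), (320, 106)]
```

View pics/scene14.png

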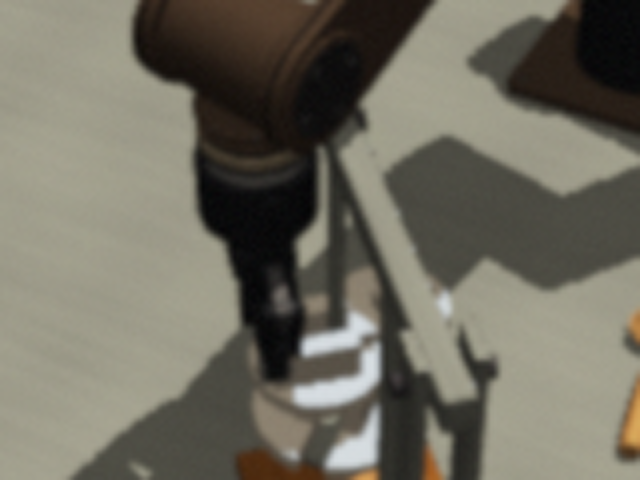

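View pics/wrist14.png

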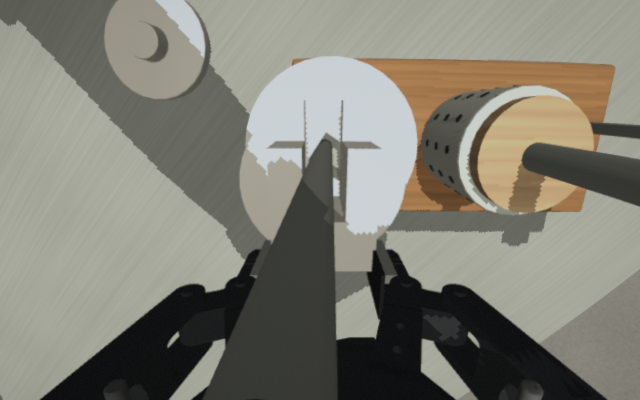

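Call:
send_rows(motion=[0,0,0.2,0,4.5], grip_force=25)

```text
time: 29.8
eef_pos: [0.6125, -0.0445, 0.146]
tcp_rot: [0.93, 0.368, -0.013, 0.003]
contact_force: [-4.5, 1.7, 5.3]
opening: 0.553
```

Call:
send_rows(motion=[0,0,0.2,0,4.5])

```text
time: 29.9
eef_pos: [0.6132, -0.0446, 0.146]
tcp_rot: [0.93, 0.368, -0.012, 0.003]
contact_force: [-5.2, 1.5, 5.0]
opening: 0.555
```

Call:
send_rows(motion=[0,0,-0.3,0,4.5], grip_force=60)

```text
time: 30.0
eef_pos: [0.613, -0.0446, 0.1485]
tcp_rot: [0.93, 0.368, -0.012, 0.003]
contact_force: [0.1, 0.0, -4.4]
opening: 0.559
```

```bash
python3 - <<'E'
from h import *
import pickle
s=st();print(s["joint_efforts"],s["wrist_torque"])
p,d,s=pickle.load(open("scene14.pkl","rb"));W=cloud("scene",d)
# arm lower surfaces near lever: list cloud near (.559,-.021) 
q=W.reshape(-1,3)
m=(np.abs(q[:,0]-.57)<.06)&(np.abs(q[:,1]+.02)<.06)&(q[:,2]>.28)&(q[:,2]<.45)
k=q[m];
for x0 in np.arange(.51,.63,.01):
    z=k[(k[:,0]>=x0)&(k[:,0]<x0+.01)]
    for y0 in np.arange(-.08,.04,.02):
        w=z[(z[:,1]>=y0)&(z[:,1]<y0+.02)]
        if len(w)>2: print(round(x0,2),round(y0,2),np.sort(w[:,2]).round(3)[[0,len(w)//4,len(w)//2,-1]],len(w))
E
```

```text
t 30.0 p [ 0.613  -0.0446  0.1485] head 43.2 lean [-1.15 -0.87] q [-0.23   0.244  1.786 -0.021  1.127 -0.974] F [ 0.1  0.  -4.4] op 0.559
[ 5.12919074e-02 -3.99091244e+01 -2.97861153e+01  1.16270391e-02
  9.88037023e-02 -4.87810394e-03] [-0.04838826 -0.10019787 -0.03763455]
0.51 0.02 [0.422 0.429 0.442 0.448] 6
0.52 -0.08 [0.399 0.405 0.41  0.42 ] 15
0.52 -0.06 [0.401 0.406 0.411 0.424] 31
0.52 -0.04 [0.404 0.405 0.408 0.413] 10
0.52 0.02 [0.409 0.421 0.428 0.449] 36
0.53 -0.08 [0.393 0.401 0.415 0.446] 43
0.53 -0.06 [0.417 0.426 0.431 0.442] 27
0.53 -0.04 [0.41  0.416 0.422 0.433] 31
0.53 -0.02 [0.421 0.421 0.423 0.425] 3
0.53 0.02 [0.405 0.416 0.429 0.45 ] 55
0.54 -0.08 [0.389 0.407 0.42  0.449] 70
0.54 -0.06 [0.436 0.442 0.446 0.45 ] 16
0.54 -0.04 [0.428 0.436 0.441 0.45 ] 30
0.54 -0.02 [0.422 0.431 0.435 0.44 ] 12
0.54 0.02 [0.394 0.409 0.422 0.449] 51
0.55 -0.08 [0.397 0.412 0.426 0.45 ] 60
0.55 -0.02 [0.439 0.444 0.446 0.449] 16
0.55 0.0 [0.329 0.329 0.445 0.448] 3
0.55 0.02 [0.389 0.406 0.421 0.45 ] 63
0.56 -0.08 [0.405 0.419 0.429 0.449] 52
0.56 0.0 [0.326 0.33  0.331 0.334] 
[... 594 characters left out ...]
08 [0.43  0.433 0.434 0.444] 34
0.6 -0.06 [0.43  0.432 0.432 0.435] 18
0.6 -0.04 [0.429 0.43  0.431 0.432] 12
0.6 -0.02 [0.282 0.307 0.32  0.43 ] 29
0.6 0.0 [0.316 0.337 0.399 0.45 ] 53
0.6 0.02 [0.336 0.38  0.401 0.45 ] 80
0.61 -0.08 [0.43  0.433 0.433 0.438] 29
0.61 -0.06 [0.43  0.432 0.433 0.435] 28
0.61 -0.04 [0.431 0.433 0.433 0.434] 20
0.61 -0.02 [0.281 0.301 0.319 0.434] 59
0.61 0.0 [0.316 0.377 0.427 0.448] 102
0.61 0.02 [0.337 0.339 0.382 0.449] 64
0.62 -0.08 [0.36  0.428 0.429 0.433] 39
0.62 -0.06 [0.427 0.431 0.432 0.435] 31
0.62 -0.04 [0.306 0.43  0.432 0.434] 40
0.62 -0.02 [0.281 0.303 0.319 0.434] 101
0.62 0.0 [0.357 0.388 0.417 0.443] 119
0.62 0.02 [0.315 0.33  0.338 0.417] 38
```

```bash
python3 - <<'E'
from h import *
import pickle
p,d,s=pickle.load(open("wrist14.pkl","rb"));W=cloud("wrist",d,s)
# weight hub top around px; flange
for nm,(u0,u1,v0,v1) in dict(front_left=(262,300,110,140),left=(262,300,160,180),right=(350,400,160,200),front=(345,390,100,140),tip=(310,340,75,100),hubL=(285,298,170,220),hubR=(355,375,190,230),board=(520,600,90,150)).items():
    q=W[v0:v1,u0:u1].reshape(-1,3);q=q[~np.isnan(q[:,0])]
    A=np.c_[q[:,:2]-q[:,:2].mean(0),np.ones(len(q))];c=np.linalg.lstsq(A,q[:,2],rcond=None)[0]
    print(nm,q.mean(0).round(4),"std",(A@c-q[:,2]).std().round(4),"slopes",np.degrees(c[:2]).round(1))
E
```

```text
front_left [ 0.5485 -0.0098  0.1319] std 0.0094 slopes [89.2  9.5]
left [ 0.5644 -0.0205  0.1616] std 0.0056 slopes [ 9.7 77.7]
right [0.6017 0.0055 0.1521] std 0.0056 slopes [-67.9 -47. ]
front [0.5817 0.025  0.12  ] std 0.0111 slopes [  10.1 -132. ]
tip [0.5502 0.0219 0.0916] std 0.0078 slopes [ 18.7 -76. ]
hubL [ 0.5723 -0.0165  0.1891] std 0.0089 slopes [262.7 236.1]
hubR [ 0.6048 -0.0071  0.1641] std 0.0006 slopes [-2.6 -1.2]
board [0.6758 0.1154 0.0966] std 0.0098 slopes [ -9.3 -57.6]
```

```bash
python3 - <<'E'
from h import *
import pickle
p,d,s=pickle.load(open("wrist14.pkl","rb"));W=cloud("wrist",d,s)
print("     "+" ".join(f"{u:4d}" for u in range(236,436,8)))
for v in range(50,275,8): print(v," ".join("  . " if np.isnan(W[v,u,2]) else f"{W[v,u,2]*1000:4.0f}" for u in range(236,436,8)))
p,d,s=pickle.load(open("scene14.pkl","rb"));W=cloud("scene",d)
print("     "+" ".join(f"{u:4d}" for u in range(286,336,2)))
for v in range(176,226,2): print(v," ".join(f"{W[v,u,2]*1000:4.0f}" for u in range(286,336,2)))
E
```

```text
236  244  252  260  268  276  284  292  300  308  316  324  332  340  348  356  364  372  380  388  396  404  412  420  428
50    1    1    1   -0   -1    0    1   -0    0    0    1    0    0    1    1    1    0    2    0    0   -0    0    0    0    1
58   -1    1    1    1    1    0   -1    0    1    1   87   87   87   87   88   16   15   16   17   15   -0    0    2   -0   -0
66   .     1    0   -0   -0   -0    0   87   88   88   88   86   89   88   88   89   88   18   18   19   19   19   18   19   18
74    0    0    0   -0    1    1   87   88   88   88   87   87   89   88   87   87   87   86   88   18   19   18   19   19   20
82    0    1    0    0   -0   89   87   87   88   86   87   87   89   87   87   87   88   88   88   88   18   19   19   18   18
90    1    0    2    3   88   89   88   86  117  118   88   87   87   88   86   87   86   88   88   87   87   17   19   19   20
98    0   -0    1   87   87   87   86   88  118  116  117   87   88   87   87   87   86   88   88   88   86   88   18   19   18
106   -0    1    1   87   87   87   86  136  136  118  117  117  118   88  134  
[... 5412 characters left out ...]
   87   89   85   88   87   88  177  179  262  280  284
216    2   -1   20   16   20   17   19   20   75   78   20   74   68   88   89   88   86   88   87  161  171  172  258  274  278
218    2    2   18   18   21   16   19   17   21   20   19   20   19   80   83   82   81   79  114  156  164  165  250  269  271
220   -2   -0    6   19   15   20   18   18   18   15   21   22   19   18   18   19  116  115  117  146  154  157  246  262  263
222    4   -2   -1   17   19   23   18   17   19   18   17   18   19   17   23  117  113  117  114  141  148  149  238  256  258
224    1   -1    0   20   19   17   21   16   22   14   18   20   19   18  101  115  116  117  116  133  140  142  231  249  252
```

```bash
python3 - <<'E'
from h import *
import pickle
p,d,s=pickle.load(open("scene0.pkl","rb"));W=cloud("scene",d)
q=W[120:300,285:375].reshape(-1,3);k=q[(q[:,2]>.343)];k=k[np.hypot(k[:,0]-.6,k[:,1])<.3]
o=np.array([.5747,-.0085]);ex=np.array([.73,.683]);ey=np.array([-.683,.73])
c=(k[:,:2]-o)@np.c_[ex,ey]
for a,b,z in sorted(zip(c[:,0].round(3),c[:,1].round(3),k[:,2].round(3)))[::6]: print(a,b,z)
p,d,s=pickle.load(open("top0.pkl","rb"));W=cloud("top",d)
m=pickle.load(open("m_top_press.pkl","rb"))[0]["mask"];q=W[m];q=q[q[:,2]>.25]
c=(q[:,:2]-o)@np.c_[ex,ey]
for a0 in np.arange(-.04,.08,.01):
    k=(c[:,0]>=a0)&(c[:,0]<a0+.01)
    if k.sum(): print(round(a0,2),k.sum(),"y",c[k,1].min().round(3),c[k,1].max().round(3),"z",np.percentile(q[k,2],[0,10,50,90,100]).round(3))
E
```

```text
0.201 0.016 0.347
0.203 0.019 0.348
0.205 0.014 0.349
0.207 0.014 0.348
0.209 -0.013 0.348
0.212 -0.018 0.349
0.213 0.016 0.347
0.215 -0.016 0.349
0.217 -0.019 0.347
0.219 -0.018 0.348
0.22 0.012 0.346
0.221 0.015 0.347
0.223 0.017 0.348
0.226 -0.02 0.344
0.227 0.012 0.345
0.229 0.013 0.349
0.23 -0.015 0.349
0.23 0.019 0.349
0.232 -0.019 0.349
-0.02 53 y -0.009 0.01 z [0.314 0.322 0.336 0.34  0.342]
-0.01 67 y -0.018 0.018 z [0.254 0.328 0.336 0.339 0.34 ]
0.0 63 y -0.018 0.018 z [0.251 0.328 0.336 0.338 0.34 ]
0.01 43 y -0.009 0.01 z [0.316 0.328 0.337 0.34  0.341]
0.02 43 y -0.009 0.01 z [0.313 0.327 0.338 0.34  0.342]
0.03 45 y -0.009 0.01 z [0.315 0.33  0.337 0.339 0.34 ]
0.04 44 y -0.009 0.01 z [0.314 0.331 0.337 0.339 0.34 ]
0.05 41 y -0.009 0.01 z [0.313 0.329 0.337 0.339 0.34 ]
0.06 42 y -0.009 0.01 z [0.313 0.328 0.337 0.339 0.34 ]
0.07 43 y -0.009 0.01 z [0.314 0.327 0.338 0.34  0.341]
```

Call:
send_rows(motion=[0,2,-0.2,0,4.5,0,3,0,0,4.5,0,3,0,0,4.5], grip_force=90)

```text
time: 30.3
eef_pos: [0.6664, -0.101, 0.1472]
tcp_rot: [0.929, 0.37, -0.014, 0.002]
contact_force: [-0.0, -0.1, -3.7]
opening: 0.551
```

```bash
python3 - <<'E'
from h import *
st()
plan([.6536,-.215,.06],43.2,4.5,12,vmax=3)
E
```

```text
t 30.3 p [ 0.6664 -0.101   0.1472] head 43.42 lean [-1.43 -0.76] q [-0.293  0.37   1.63  -0.022  1.162 -1.042] F [-0.  -0.1 -3.7] op 0.551
5 [-1.77, 1.55, 1.85, 0.004, 4.5, -1.77, 1.56, 1.85, -0.0, 4.5, -1.77, 1.56, 1.85, -0.0, 4.5, -1.77, 1.56, 1.85, -0.0, 4.5, -1.42, 1.26, 1.5, -0.0, 4.5]
end [ 0.6536 -0.215   0.06  ] 43.19
```

Call:
send_rows(motion=[-1.8,1.5,1.8,0,4.5,-1.8,1.5,1.8,0,4.5,-1.8,1.5,1.8,0,4.5,-1.8,1.5,1.8,0,4.5,-1.4,1.2,1.5,0,4.5])

```text
time: 30.8
eef_pos: [0.6544, -0.2191, 0.0565]
tcp_rot: [0.929, 0.37, -0.012, 0.003]
contact_force: [-0.0, -0.2, -4.2]
opening: 0.55
```

```bash
python3 - <<'E'
from h import *
st()
plan([.6536,-.215,.03],43.2,4.5,12,vmax=1.5)
E
```

```text
t 30.8 p [ 0.6544 -0.2191  0.0565] head 43.44 lean [-1.21 -0.82] q [-0.462  0.503  1.631 -0.026  1.021 -1.206] F [-0.  -0.2 -4.2] op 0.55
2 [0.16, -0.19, 1.48, 0.004, 4.5, 0.13, -0.15, 1.16, 0.0, 4.5]
end [ 0.6536 -0.215   0.03  ] 43.21
```

Call:
send_rows(motion=[0,0,1.5,0,4.5,0,0,1,0,4.5,0,0,0.5,0,4.5,0,0,0.3,0,4.5], grip_force=30)

```text
time: 31.2
eef_pos: [0.6531, -0.2229, 0.025]
tcp_rot: [0.929, 0.37, -0.015, 0.002]
contact_force: [-8.1, 1.3, 10.8]
opening: 0.554
```

```bash
python3 - <<'E'
from h import *
st()
E
```

```text
t 31.2 p [ 0.6531 -0.2229  0.025 ] head 43.39 lean [-1.52 -0.84] q [-0.466  0.547  1.634 -0.03   0.979 -1.207] F [-8.1  1.3 10.8] op 0.554
```

Call:
send_rows(motion=[0,0,-0.1,0,7,0,0,0,0,7,0,0,0,0,7])

```text
time: 31.5
eef_pos: [0.6567, -0.2214, 0.0302]
tcp_rot: [0.929, 0.371, -0.012, 0.004]
contact_force: [0.2, 0.5, -0.2]
opening: 0.818
```

```bash
python3 - <<'E'
from h import *
import pickle
st()
s=ctrl.get_state();p,d=cams.read_camera("wrist");pickle.dump((p,d,s),open("w15.pkl","wb"));cv2.imwrite("pics/w15.png",p[:,:,::-1])
W=cloud("wrist",d,s)
z=W[...,2];c0=s["eef_pos"][:2]+.034*np.array([-.69,.72])
near=np.hypot(W[...,0]-c0[0],W[...,1]-c0[1])<.06
fl=W[near&(z>.007)&(z<.017)];hub=W[near&(z>.036)&(z<.047)]
print(c0,cv2.minEnclosingCircle(fl[:,:2].astype(np.float32)),cv2.minAreaRect((hub[:,:2]*1000).astype(np.float32)),np.median(hub[:,2]),np.median(fl[:,2]))
E
```

```text
t 31.5 p [ 0.6567 -0.2214  0.0302] head 43.53 lean [-1.12 -0.98] q [-0.463  0.541  1.63  -0.029  0.98  -1.206] F [ 0.2  0.5 -0.2] op 0.818
[ 0.63321201 -0.19694635] ((0.6292135715484619, -0.19653430581092834), 0.04608917236328125) ((640.1793212890625, -202.4306640625), (95.40071868896484, 72.09376525878906), 43.922603607177734) 0.04244161710392037 0.012482175329048176
```

View pics/w15.png

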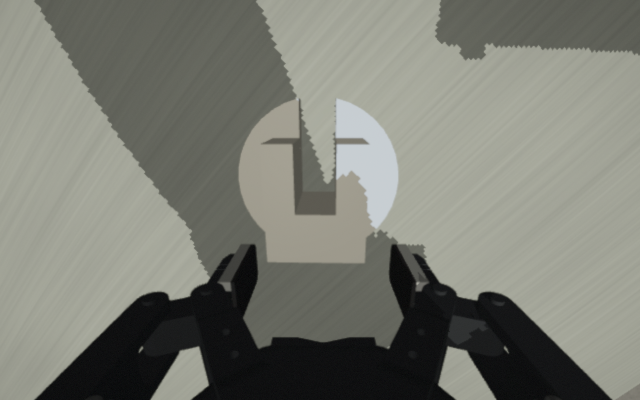

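Call:
send_rows(motion=[-0.2,0.4,0.3,0,7,-0.05,0,0.2,0,4.5,0,0,0.05,0,4.5,0,0,0,0,4.5,0,0,0,0,4.5], grip_force=110)

```text
time: 32.05
eef_pos: [0.6584, -0.2266, 0.0262]
tcp_rot: [0.928, 0.371, -0.012, 0.005]
contact_force: [-0.3, 0.5, 1.8]
opening: 0.546
```

```bash
python3 - <<'E'
from h import *
s=st();print(s["tcp_rot"].tolist(),(np.array([.6292,-.1965])-s["eef_pos"][:2])@np.array([[-.691,.723],[.723,.691]]))
E
```

```text
t 32.05 p [ 0.6584 -0.2266  0.0262] head 43.59 lean [-1.11 -1.02] q [-0.468  0.552  1.622 -0.03   0.976 -1.212] F [-0.3  0.5  1.8] op 0.546
[0.9284470707316154, 0.37123144486425796, -0.012291157146098589, 0.004709421396323098] [ 0.041924   -0.00026586]
```

Call:
send_rows(motion=[0,0,-1,0,4.5,0,0,-2,0,4.5,0,0,-3,0,4.5,0,0,-3,-0.1,4.5,0,0,-3,-0.15,4.5])

```text
time: 32.55
eef_pos: [0.6533, -0.2208, 0.1352]
tcp_rot: [0.874, 0.486, -0.019, -0.007]
contact_force: [0.8, 0.5, -3.6]
opening: 0.547
```

```bash
python3 - <<'E'
from h import *
s=st()
u=np.array([np.cos(np.radians(148)),np.sin(np.radians(148))]);rod=np.array([.5747,-.009])
plan([*(rod-u*.108),.156],57.8,4.5,12,vmax=2.5)
E
```

```text
t 32.55 p [ 0.6533 -0.2208  0.1352] head 58.2 lean [-2.36 -0.36] q [-0.464  0.421  1.585 -0.026  1.169 -1.469] F [ 0.8  0.5 -3.6] op 0.547
7 [2.2, -1.14, -0.36, 0.007, 4.5, 2.19, -1.15, -0.35, 0.0, 4.5, 2.19, -1.15, -0.36, 0.0, 4.5, 2.19, -1.15, -0.35, 0.0, 4.5, 2.19, -1.15, -0.36, 0.0, 4.5, 2.19, -1.16, -0.35, 0.0, 4.5, 0.57, -0.3, -0.09, 0.0, 4.5]
end [ 0.6663 -0.0662  0.156 ] 57.8
```

Call:
send_rows(motion=[2.2,-1.1,-0.4,0,4.5,2.2,-1.1,-0.4,0,4.5,2.2,-1.1,-0.4,0,4.5,2.2,-1.1,-0.4,0,4.5,2.2,-1.1,-0.3,0,4.5,2.2,-1.1,-0.2,0,4.5,0.4,-0.2,0,0,4.5])

```text
time: 33.25
eef_pos: [0.6671, -0.0655, 0.1556]
tcp_rot: [0.874, 0.486, -0.019, -0.006]
contact_force: [0.3, -0.0, -4.2]
opening: 0.543
```

```bash
cat > tilt.py <<'E'
from h import *
def wt(s,Rg,yawg,off):
    D=R.from_quat(s["tcp_rot"])*Rg.inv();n=D.apply([0,0,1]);xw=D.apply([np.cos(yawg),np.sin(yawg),0])
    yaw=np.arctan2(xw[1],xw[0]);u=np.array([np.cos(yaw),np.sin(yaw)])
    rod=np.array([.5747,-.009]);r=rod-s["eef_pos"][:2]
    print("normal",np.degrees(n[:2]).round(2),"yaw",np.degrees(yaw).round(1),"a",(r@u).round(4),"lat",(r@np.array([-u[1],u[0]])).round(4),"rod at x",(r@u-off).round(4))
RG=R.from_quat([0.9284470707316154,0.37123144486425796,-0.012291157146098589,0.004709421396323098])
E
python3 - <<'E'
from tilt import *
import pickle
s=st();wt(s,RG,np.radians(133.7),.042)
s=ctrl.get_state();p,d=cams.read_camera("wrist");pickle.dump((p,d,s),open("w16.pkl","wb"));cv2.imwrite("pics/w16.png",p[:,:,::-1])
W=cloud("wrist",d,s)
print("     "+" ".join(f"{u:4d}" for u in range(236,436,8)))
for v in range(40,260,8): print(v," ".join("  . " if np.isnan(W[v,u,2]) else f"{W[v,u,2]*1000:4.0f}" for u in range(236,436,8)))
E
```

```text
t 33.25 p [ 0.6671 -0.0655  0.1556] head 58.13 lean [-2.21 -0.43] q [-0.243  0.362  1.625 -0.018  1.191 -1.25 ] F [ 0.3 -0.  -4.2] op 0.543
normal [ 1.39 -0.84] yaw 148.2 a 0.1083 lat 0.0007 rod at x 0.0663
      236  244  252  260  268  276  284  292  300  308  316  324  332  340  348  356  364  372  380  388  396  404  412  420  428
40    2    0   87   87  118  117  118  118  118  119  179  181  174  117  117  118  118  116   85   87   88   87   87   18   20
48   -0    0   88   86  117  117  117  118  117  118  165  169  161  102  119  117  118  117  118   87   87   87   87   19   18
56   -0    0   88   87   88  117  117  117  117  117  142  150  141   81  103  118  117  116  117   87   88   88   87   19   18
64    1    0   87   88   88   88  118  117  117  118   84  130  118   76   84  109  118  118  118  118   .    87   87   19   18
72    0    1   87   88   87   88   88  118  117  117  116  102   88   77   75   91  114  117  118   88   88   88   87   19   20
80   -1    2   88   88   87   88   88   88  118  118  118  117   74   76   76   74   97  119   88   87   87   86   86   19 
[... 2140 characters left out ...]
  171  171  172  172  142  143    1   -1    0    1   -1
224    0    1   -0    1  142  172  171  172  172  172  172  171  172  171  172  171  171  172  142    0    0    1   -1    0   -0
232    1    0    0   -1    1  172  172  171  171  171  172  172  172  171  171  173  170  171    1    0    1    1   -0    1   -1
240    0   .     0   -1  165  171  171  172  172  172  171  172  172  171  172  172  172  171  163   -1    1    0   -0   -1    1
248   -1    0   -0   -1  174  171  171  172  172  173  171  172  173  173  172  172  170  172  172    0    1    0    0   -1   -1
256    1    1  174  182  182  172  171  172  172  172  172  171  173  172  171  172  172  178  180  172  172   -0   -0   -1    1
```

View pics/w16.png

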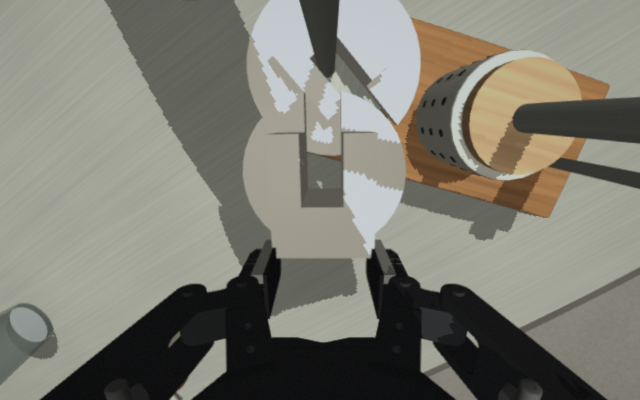

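Call:
send_rows(motion=[0,-1.7,-0.05,0,4.5,0,-1.7,-0.05,0,4.5,0,-1,0,0,4.5])

```text
time: 33.6
eef_pos: [0.628, -0.0445, 0.1548]
tcp_rot: [0.874, 0.485, -0.021, -0.006]
contact_force: [-0.4, 0.0, -4.6]
opening: 0.541
```

```bash
python3 - <<'E'
from tilt import *
s=st();wt(s,RG,np.radians(133.7),.042)
E
```

```text
t 33.6 p [ 0.628  -0.0445  0.1548] head 58.08 lean [-2.4  -0.54] q [-0.224  0.28   1.73  -0.02   1.17  -1.229] F [-0.4  0.  -4.6] op 0.541
normal [ 1.59 -0.72] yaw 148.1 a 0.064 lat -0.002 rod at x 0.022
```

Call:
send_rows(motion=[0.15,-0.5,0.3,0,4.5,0,0,0.3,0,4.5,0,0,0.2,0,4.5])

```text
time: 33.9
eef_pos: [0.6232, -0.0417, 0.1458]
tcp_rot: [0.874, 0.485, -0.021, -0.006]
contact_force: [0.3, -0.6, -3.2]
opening: 0.546
```

```bash
python3 - <<'E'
from tilt import *
s=st();wt(s,RG,np.radians(133.7),.042)
E
```

```text
t 33.9 p [ 0.6232 -0.0417  0.1458] head 58.01 lean [-2.41 -0.59] q [-0.221  0.28   1.748 -0.021  1.152 -1.224] F [ 0.3 -0.6 -3.2] op 0.546
normal [ 1.59 -0.68] yaw 148.1 a 0.0585 lat -0.0021 rod at x 0.0165
```

Past the old contact height with no contact force. I'll keep lowering in small steps.

Call:
send_rows(motion=[0.15,0,0.2,0,4.5], grip_force=50)

```text
time: 34.0
eef_pos: [0.6242, -0.0411, 0.1434]
tcp_rot: [0.875, 0.484, -0.021, -0.006]
contact_force: [0.7, -0.6, -2.7]
opening: 0.547
```

Call:
send_rows(motion=[0.05,0,0.2,0,4.5])

```text
time: 34.1
eef_pos: [0.6253, -0.0415, 0.1423]
tcp_rot: [0.875, 0.484, -0.021, -0.005]
contact_force: [-1.4, -1.4, 3.3]
opening: 0.542
```

```bash
python3 - <<'E'
from tilt import *
s=st();wt(s,RG,np.radians(133.7),.042)
E
```

```text
t 34.1 p [ 0.6253 -0.0415  0.1423] head 57.97 lean [-2.33 -0.68] q [-0.22   0.287  1.746 -0.022  1.146 -1.222] F [-1.4 -1.4  3.3] op 0.542
normal [ 1.51 -0.59] yaw 148.0 a 0.0601 lat -0.0008 rod at x 0.0181
```

Call:
send_rows(motion=[0,-0.1,0.15,0,4.5,0,0,0.05,0,6.2,0,0,0,0,6.2,0,0,0,0,6.2], grip_force=30)

```text
time: 34.5
eef_pos: [0.6269, -0.0416, 0.1434]
tcp_rot: [0.875, 0.484, -0.018, -0.003]
contact_force: [0.1, -0.1, -0.1]
opening: 0.726
```

```bash
python3 - <<'E'
from tilt import *
import pickle
s=st()
for n in ["wrist","scene"]:
    s=ctrl.get_state();p,d=cams.read_camera(n);pickle.dump((p,d,s),open(f"{n}17.pkl","wb"))
    o=p if n=="wrist" else p[100:220,230:390]
    cv2.imwrite(f"pics/{n}17.png",cv2.resize(o[:,:,::-1],(480,300 if n=="wrist" else 360),interpolation=cv2.INTER_CUBIC))
    if n=="wrist":
        W=cloud("wrist",d,s)
        print("     "+" ".join(f"{u:4d}" for u in range(236,436,8)))
        for v in range(40,270,10): print(v," ".join("  . " if np.isnan(W[v,u,2]) else f"{W[v,u,2]*1000:4.0f}" for u in range(236,436,8)))
E
cd pics;python3 -c "
import cv2,numpy as np
cv2.imwrite('c17.png',np.vstack([cv2.imread('wrist17.png'),cv2.imread('scene17.png')])[:600])"
```

```text
t 34.5 p [ 0.6269 -0.0416  0.1434] head 57.93 lean [-2.02 -0.71] q [-0.22   0.286  1.745 -0.022  1.142 -1.221] F [ 0.1 -0.1 -0.1] op 0.726
      236  244  252  260  268  276  284  292  300  308  316  324  332  340  348  356  364  372  380  388  396  404  412  420  428
40    1    1    0    1    1    1    1    0    0   -2    1    2    0    1   -0   -1   -0    0   -1    2   -0    1    1    1   -1
50    2   -1    2    3    1    1    0    2   88   88   88   88   88   88   88   88   88    0    1    1    1    1    1   -0    0
60    1   -0   -0    2   -1   -0   86   88   87   89   86   87   88   88   88   88   87   86   87   86    1    1    0    0    1
70    0   -0   -1    0    0   88   87   88   87   87   88  118  117   88   87   87   88   89   86   88   87   17   18    2   -1
80    0    1    1    0   87   88   87   87   88  118  118  118  118  117   88   87   87   87   86   88   88   89   19   18   19
90    0    1   -1   86   88   87   87  128  128  117  118  117  117  130  130   88   87   88   87   89   88   87   87   18   19
100    1   -0   -0   88   88  130  129  129  128  118  118  117
[... 1429 characters left out ...]
   .   158  160  160  130  129   18   18   18   18   18
220    0   .    .    .   129  160  160  158  159   .    .    .    .    .    .   160  160  160  130   19   19   20   18   18   18
230   .    -1    1    0    1  159  160  160  160  159  160  160   .    .    .   159  160  159    0    1    0   -1    0    0   17
240   -0    0    0   -0   -1  159  160  159  159  160  159  159  159   .    .    .   160  160   -1    0    1   -0    1   -1   -0
250    1    0  164  161    1  160  160  159  160  160  159  159  159  159  160   .   161    1    0  162  162   -0    1    0    1
260  167  173  172  162    1    1    1    0    1   -1   -1    1    1    0    0   -0    1    0   -1  164  171  172  164    1   -0
```

View pics/c17.png

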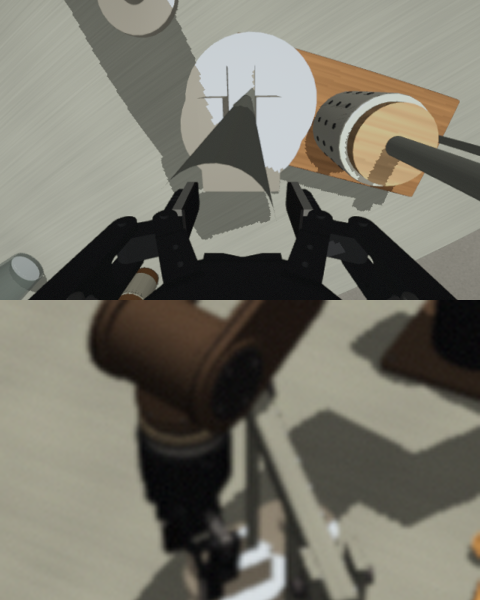

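Call:
send_rows(motion=[0,1,-0.1,0,6.2,0,1.2,0,0,7.5,0,0,0,0,7.5], grip_force=60)

```text
time: 34.9
eef_pos: [0.6472, -0.0542, 0.1441]
tcp_rot: [0.875, 0.484, -0.018, -0.003]
contact_force: [-0.1, -1.2, 0.3]
opening: 0.879
```

```bash
python3 - <<'E'
from tilt import *
s=st();wt(s,RG,np.radians(133.7),.042)
u=np.array([np.cos(np.radians(148)),np.sin(np.radians(148))]);v=np.array([.53,.848]);rod=np.array([.5747,-.009])
plan([*(rod-u*.078-v*.0445),.139],58,7.5,12,vmax=1.6)
E
```

```text
t 34.9 p [ 0.6472 -0.0542  0.1441] head 57.95 lean [-1.97 -0.73] q [-0.232  0.328  1.69  -0.022  1.154 -1.233] F [-0.1 -1.2  0.3] op 0.879
normal [ 1.15 -0.53] yaw 148.0 a 0.0855 lat 0.0001 rod at x 0.0435
3 [-1.56, -0.26, 0.23, -0.001, 7.5, -1.56, -0.25, 0.23, 0.0, 7.5, -1.33, -0.22, 0.2, 0.0, 7.5]
end [ 0.6172 -0.0881  0.139 ] 58.0
```

Call:
send_rows(motion=[-1.5,0,0,0,7.5,-1.5,-0.2,0.2,0,7.5,-1.4,-0.2,0.3,0,7.5,0,0,0.1,0,7.5])

```text
time: 35.3
eef_pos: [0.6178, -0.0931, 0.1385]
tcp_rot: [0.875, 0.484, -0.019, -0.003]
contact_force: [-0.2, 0.4, 0.1]
opening: 0.884
```

```bash
python3 - <<'E'
from tilt import *
import pickle
s=st();wt(s,RG,np.radians(133.7),.042)
s=ctrl.get_state();p,d=cams.read_camera("wrist");pickle.dump((p,d,s),open("w18.pkl","wb"));cv2.imwrite("pics/w18.png",p[:,:,::-1])
W=cloud("wrist",d,s)
m=(W[...,2]>.156)&(W[...,2]<.163)&(np.hypot(W[...,0]-.59,W[...,1]+.02)<.05)
print(cv2.minAreaRect((W[m][:,:2]*1000).astype(np.float32)))
m=(W[...,2]>.125)&(W[...,2]<.134)&(np.hypot(W[...,0]-.59,W[...,1]+.02)<.06)
print(cv2.minEnclosingCircle(W[m][:,:2].astype(np.float32)))
for nm,(u0,u1,v0,v1) in dict(L=(225,275,225,290),Rr=(375,420,225,290)).items():
    q=W[v0:v1,u0:u1].reshape(-1,3);k=q[q[:,2]>.12];print(nm,len(k),k[:,2].min() if len(k) else None)
E
```

```text
t 35.3 p [ 0.6178 -0.0931  0.1385] head 57.92 lean [-2.07 -0.74] q [-0.303  0.284  1.757 -0.026  1.131 -1.302] F [-0.2  0.4  0.1] op 0.884
normal [ 1.25 -0.53] yaw 148.0 a 0.0811 lat -0.0485 rod at x 0.0391
((596.1234130859375, -22.014602661132812), (51.286643981933594, 60.362117767333984), 58.65110397338867)
((0.5907727479934692, -0.018890172243118286), 0.046559154987335205)
L 1128 0.14872817624172352
Rr 1056 0.14696651016242765
```

View pics/w18.png

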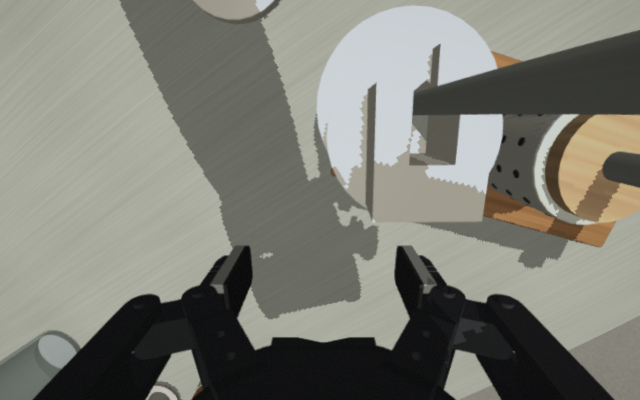

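Call:
send_rows(motion=[0.35,-0.8,0,0,7.5,0,-0.8,0,0,7.5,0,-0.7,0,0,7.5])

```text
time: 35.65
eef_pos: [0.6002, -0.0769, 0.1392]
tcp_rot: [0.875, 0.484, -0.018, -0.002]
contact_force: [1.6, -1.2, -0.9]
opening: 0.875
```

```bash
python3 - <<'E'
from tilt import *
s=st();wt(s,RG,np.radians(133.7),.042)
E
```

```text
t 35.65 p [ 0.6002 -0.0769  0.1392] head 57.86 lean [-1.9  -0.76] q [-0.286  0.241  1.808 -0.024  1.12  -1.284] F [ 1.6 -1.2 -0.9] op 0.875
normal [ 1.08 -0.51] yaw 147.9 a 0.0576 lat -0.044 rod at x 0.0156
```

Call:
send_rows(motion=[0,-0.5,0.05,0,7.5])

```text
time: 35.75
eef_pos: [0.5959, -0.0738, 0.1392]
tcp_rot: [0.875, 0.484, -0.017, -0.001]
contact_force: [1.3, -2.3, -0.2]
opening: 0.875
```

Call:
send_rows(motion=[0,-0.4,0.05,0,7.5])

```text
time: 35.85
eef_pos: [0.5927, -0.0713, 0.1392]
tcp_rot: [0.875, 0.484, -0.016, -0.001]
contact_force: [1.8, -1.7, 0.1]
opening: 0.88
```

```bash
python3 - <<'E'
from tilt import *
import pickle
s=st();wt(s,RG,np.radians(133.7),.042)
s=ctrl.get_state();p,d=cams.read_camera("wrist");pickle.dump((p,d,s),open("w19.pkl","wb"));cv2.imwrite("pics/w19.png",p[:,:,::-1])
W=cloud("wrist",d,s)
m=(W[...,2]>.156)&(W[...,2]<.163)&(np.hypot(W[...,0]-.58,W[...,1]+.01)<.045)
print(cv2.minAreaRect((W[m][:,:2]*1000).astype(np.float32)))
m=(W[...,2]>.125)&(W[...,2]<.134)&(np.hypot(W[...,0]-.58,W[...,1]+.01)<.06)
print(cv2.minEnclosingCircle(W[m][:,:2].astype(np.float32)),np.percentile(W[m][:,2],[5,50,95]))
E
```

```text
t 35.85 p [ 0.5927 -0.0713  0.1392] head 57.92 lean [-1.69 -0.85] q [-0.28   0.223  1.831 -0.025  1.112 -1.279] F [ 1.8 -1.7  0.1] op 0.88
normal [ 0.87 -0.42] yaw 148.0 a 0.0482 lat -0.0433 rod at x 0.0062
((586.8490600585938, -14.663955688476562), (51.1181755065918, 71.901123046875), 58.46350860595703)
((0.5768455862998962, -0.008593897335231304), 0.046514663845300674) [0.12828005 0.1294882  0.13077355]
```

View pics/w19.png

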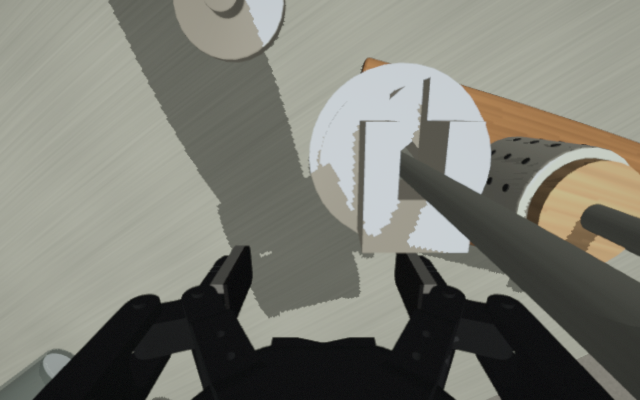

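Call:
send_rows(motion=[0,-0.3,0.05,0,7.5])

```text
time: 36.0
eef_pos: [0.5901, -0.0693, 0.1392]
tcp_rot: [0.875, 0.484, -0.016, -0.0]
contact_force: [2.5, -2.1, 0.9]
opening: 0.88
```

Call:
send_rows(motion=[0,-0.25,0.03,0,7.5])

```text
time: 36.1
eef_pos: [0.5895, -0.069, 0.1394]
tcp_rot: [0.875, 0.484, -0.014, 0.002]
contact_force: [8.4, -5.9, -4.7]
opening: 0.878
```

Call:
send_rows(motion=[0,-0.2,0.03,0,7.5])

```text
time: 36.2
eef_pos: [0.5896, -0.069, 0.1395]
tcp_rot: [0.875, 0.483, -0.012, 0.005]
contact_force: [7.5, -4.0, -4.5]
opening: 0.884
```

Call:
send_rows(motion=[0,1,0,0,7.5,-1,2.5,0,0,7.5,-2,4,0,0,7.5,-2,4,0,0,7.5])

```text
time: 36.6
eef_pos: [0.6589, -0.1687, 0.1381]
tcp_rot: [0.873, 0.487, -0.015, -0.001]
contact_force: [0.9, 0.8, 1.1]
opening: 0.878
```

```bash
python3 - <<'E'
from tilt import *
import pickle
s=st()
s=ctrl.get_state();p,d=cams.read_camera("wrist");pickle.dump((p,d,s),open("w20.pkl","wb"));cv2.imwrite("pics/w20.png",p[:,:,::-1])
W=cloud("wrist",d,s)
for nm,(lo,hi,r) in dict(nhub=(.156,.163,.045),nfl=(.125,.134,.06),bfl=(.084,.091,.075)).items():
    m=(W[...,2]>lo)&(W[...,2]<hi)&(np.hypot(W[...,0]-.575,W[...,1]+.008)<r);q=W[m]
    print(nm,len(q),cv2.minEnclosingCircle(q[:,:2].astype(np.float32)),cv2.minAreaRect((q[:,:2]*1000).astype(np.float32)),np.percentile(q[:,2],[5,50,95]).round(4))
E
```

```text
t 36.6 p [ 0.6589 -0.1687  0.1381] head 58.3 lean [-1.59 -0.79] q [-0.391  0.392  1.618 -0.026  1.152 -1.398] F [0.9 0.8 1.1] op 0.878Traceback (most recent call last):
  File "<stdin>", line 8, in <module>
    return _quantile_unchecked(
        a, q, axis, out, overwrite_input, method, keepdims, weights)
    return _ureduce(a,
                    func=_quantile_ureduce_func,
    ...<5 lines>...
                    overwrite_input=overwrite_input,
                    method=method)
    r = func(a, **kwargs)
    result = _quantile(arr,
                       quantiles=q,
    ...<2 lines>...
                       out=out,
                       weights=wgt)
    slices_having_nans = np.isnan(arr[-1, ...])
                                  ~~~^^^^^^^^^
IndexError: index -1 is out of bounds for axis 0 with size 0
```

View pics/w20.png

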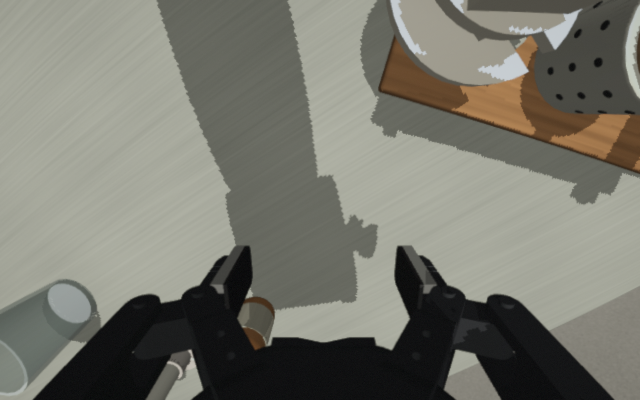

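```bash
python3 - <<'E'
from tilt import *
import pickle
a=[]
for n in ["top","scene"]:
    s=ctrl.get_state();p,d=cams.read_camera(n);pickle.dump((p,d,s),open(f"{n}20.pkl","wb"))
    o=[p[140:250,260:400],p[120:230,250:390]][n=="scene"]
    a.append(cv2.resize(o[:,:,::-1],None,fx=4,fy=4,interpolation=cv2.INTER_CUBIC))
    W=cloud(n,d)
    for nm,(lo,hi,r) in dict(nhub=(.155,.166,.045),nfl=(.125,.135,.06),bfl=(.083,.092,.075)).items():
        m=(W[...,2]>lo)&(W[...,2]<hi)&(np.hypot(W[...,0]-.575,W[...,1]+.008)<r);q=W[m]
        if len(q)>5: print(n,nm,len(q),cv2.minEnclosingCircle(q[:,:2].astype(np.float32)),cv2.minAreaRect((q[:,:2]*1000).astype(np.float32)),np.percentile(q[:,2],[5,50,95]).round(4))
cv2.imwrite("pics/c20.png",cv2.resize(np.hstack(a),(800,314)))
E
```

```text
top nhub 207 ((0.5752193927764893, -0.010246961377561092), 0.037099115550518036) ((576.0321655273438, -9.503974914550781), (49.771053314208984, 59.17411804199219), 58.666290283203125) [0.1559 0.1584 0.1617]
top nfl 340 ((0.5711142420768738, -0.006460103206336498), 0.04594871774315834) ((568.1058349609375, -5.739147186279297), (90.30165100097656, 85.01423645019531), 85.87005615234375) [0.1257 0.1286 0.1318]
top bfl 417 ((0.5781135559082031, -0.004925242625176907), 0.05996107682585716) ((574.37158203125, -5.781497955322266), (110.24374389648438, 117.0835952758789), 1.7559642791748047) [0.0837 0.0866 0.09  ]
scene nhub 251 ((0.5759994983673096, -0.009844696149230003), 0.039787761867046356) ((576.9998779296875, -8.044143676757812), (52.62584686279297, 62.830177307128906), 60.94438552856445) [0.1558 0.1596 0.1626]
scene nfl 184 ((0.5722258687019348, -0.0040341941639781), 0.04728451371192932) ((578.96484375, -13.625534057617188), (88.86125946044922, 68.26741790771484), 27.298479080200195) [0.1265 0.1296 0.1336]
scene bfl 346 ((0.594629168510437, -0.011111656203866005), 0.058528680354356766) ((604.816650390625, -10.85140609741211), (108.79342651367188, 70.52873229980469), 88.97503662109375) [0.0847 0.0876 0.0907]
```

View pics/c20.png

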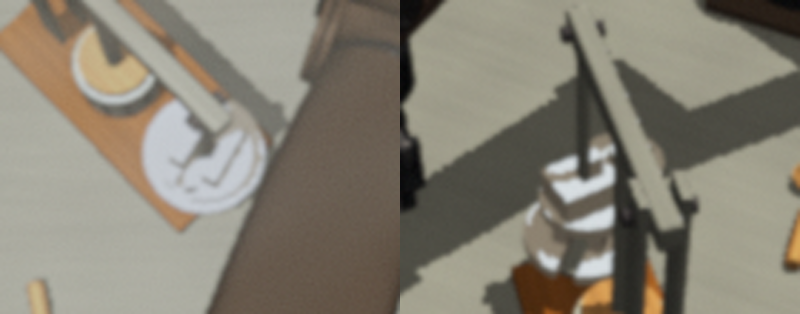

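Call:
send_rows(motion=[0,2,-2,0,7.5,0,2,-3,0,7.5,0,0,-3,0,7.5,0,0,-2,0,7.5,0,0,0,0,7.5,0,0,0,0,7.5])

```text
time: 37.35
eef_pos: [0.6915, -0.1836, 0.2324]
tcp_rot: [0.873, 0.487, -0.021, -0.011]
contact_force: [-0.5, -0.3, 0.8]
opening: 0.875
```

```bash
python3 - <<'E'
from tilt import *
import pickle
st()
for n in ["scene","top"]:
    p,d=cams.read_camera(n);W=cloud(n,d);cv2.imwrite(f"pics/{n}21.png",p[:,:,::-1])
    for nm,(lo,hi,r) in dict(nhub=(.155,.166,.045),nfl=(.125,.135,.06),bfl=(.083,.092,.075)).items():
        m=(W[...,2]>lo)&(W[...,2]<hi)&(np.hypot(W[...,0]-.575,W[...,1]+.008)<r);q=W[m]
        if len(q)>5: print(n,nm,len(q),np.round(cv2.minEnclosingCircle(q[:,:2].astype(np.float32))[0],4),cv2.minAreaRect((q[:,:2]*1000).astype(np.float32))[2])
    if n=="scene":
        for t in ["follower","spoon","mug","spray","tumbler","jar"]:
            r=spotter.trace(t,n)
            if r:
                q=W[r[0]["mask"]];q=q[~np.isnan(q[:,0])]
                o=pickle.load(open(f"m_{n}_{t}.pkl","rb"))[0]
                print(t,round(r[0]["conf"],2),r[0]["bbox"],o["bbox"],np.round(np.median(q,0),3))
st()
E
```

```text
t 37.35 p [ 0.6915 -0.1836  0.2324] head 58.34 lean [-2.77 -0.08] q [-0.394  0.399  1.432 -0.02   1.355 -1.407] F [-0.5 -0.3  0.8] op 0.875
scene nhub 250 [ 0.5767 -0.0085] 58.31559371948242
scene nfl 190 [ 0.5731 -0.004 ] 27.232946395874023
scene bfl 343 [ 0.5928 -0.0105] 87.46773529052734
follower 0.56 [317.1, 167.6, 24.5, 10.6] [314.9, 165.6, 26.6, 23.5] [ 0.395 -0.074  0.014]
spoon 0.63 [385.2, 176.2, 20.0, 38.3] [384.7, 175.8, 21.4, 37.7] [0.378 0.162 0.013]
mug 0.77 [439.1, 271.8, 54.7, 46.0] [438.4, 271.3, 54.6, 44.1] [0.645 0.44  0.054]
spray 0.89 [183.2, 190.3, 19.7, 35.6] [183.4, 192.0, 19.1, 33.0] [ 0.748 -0.303  0.062]
tumbler 0.93 [153.8, 143.0, 30.7, 37.0] [153.0, 141.2, 29.9, 38.3] [ 0.621 -0.496  0.07 ]
jar 0.94 [482.7, 234.3, 44.4, 52.4] [480.0, 235.7, 44.8, 52.4] [0.544 0.505 0.093]
top nhub 202 [ 0.5757 -0.0103] 59.155426025390625
top nfl 350 [ 0.5714 -0.0065] 81.87915802001953
top bfl 419 [ 0.5785 -0.0049] 0.9320034980773926
t 37.75 p [ 0.6918 -0.1847  0.2322] head 58.28 lean [-2.75 -0.1 ] q [-0.395  0.4    1.431 -0.021  1.354 -1.407] F [-0.7  0.6  0.8] op 0.879
```

View pics/scene21.png

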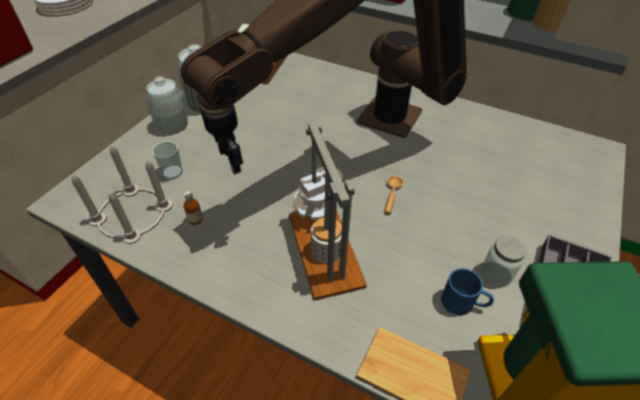

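The scene picture shows both weights stacked on the rod at about (315,190). The gripper is clear of the press at (235,165), and the bystanders are where they started. I'm handing in.

```bash
python3 -c "
from plant import workorder
print(workorder.sign_off())"
```

```text
the job is handed in; nothing more can be done
None
```

Both weights are on the hanger rod and I handed the job in at about 38 s. The broad one is flat on the pan and the narrow one flat on its hub.

**How it was placed:** I set each weight partly onto the rod and let go. I then pushed it in with the fingers until the force rose, about 16–21 N for the broad weight and 10–11 N for the narrow.

**Last checks**
- **Seating:** in the top camera, both flange centres put the rod about 4 mm behind centre, which is the bottom of the slot. The rod sits about 3 mm off the broad slot's centre line, within its 4 mm of play.
- **Level and still:** the flange and hub heights match both weights lying flat. Two top views about a second apart agree within 0.5 mm.
- **Stagger:** the slots point at about 9° and 149°, roughly 140° apart.
- **Other things:** mug, spray, tumbler, jar and spoon show no real change from the start. The lid was half hidden behind the weights in the last view, so its check is weaker, but I saw no contact with it.

**What went wrong or disagreed**
- **Blocked first lowering:** on the first try with the narrow weight the arm met something 4–8 mm too high, most likely a cross-pin on the lever. The wrist sensor read about 10 N. I could not measure the force on the arm itself. I backed out, set the weight on the counter, gripped it further back and tried again without contact.
- **Unplanned tilt:** the tool leaned by up to about 9° during the moves, and I took that out before the narrow weight.
- **Scene camera:** its fit of the broad flange was off by about 15 mm because the flange is partly hidden there, so I relied on the top camera.

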